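Drive the jammed wood plug out of the plug-cutter tube

ROBOT

A 6-joint arm with a two-finger parallel gripper is mounted at the origin on the work surface. World frame = base frame: x ahead of the robot, y to its left, z up, the work surface at z = 0. Lengths are in m, angles in rad, forces in N, time in s.
With the tool pointing down it reaches from about 0.35 to 0.975 m from the base axis. Payload 4.9 kg.
Tool frame: the origin (TCP) lies on the mounting face of the last link; the fingertips stand 173 mm ahead of it and the grasp point (between the pads) lies 155 mm ahead of it; x points along the fingers, z is the direction in which the jaws open and shut, and the axes are right-handed (so a half turn about x gives the same grasp; the last joint's range is limited). The gripper opens to 85 mm and grips with 20 to 120 N. Pads are 22 mm wide; open, the fingers measure 114 mm over their backs; the gripper's body (76 mm by 85 mm) begins 54 mm behind the grasp point. The pads swing forward as they close: fully open they stand 13 mm farther back than shut.
Start: joints at [1.146, 0.053, 1.613, -0, 1.476, -0.119], TCP at [0.188, 0.596, 0.405] pointing down, gripper open.
Joint ranges: [-3.01, 3.01], [-1.01, 2.22], [0.06, 2.58], [-1.02, 4.17], [0.09, 2.62], [-3.14, 3.14]. Speed limits (rad/s): [2.57, 2.57, 3.14, 3.14, 3.14, 3.14].

INTERFACE

Orientations are given as a rotation vector (axis times angle).
In Python, from station import get_obs, get_image, get_calibration, finish_job, look_for, masks_of, tip_of gives the robot as it stands.
- The arm moves only by the tool carry_out, never from a script. Its argument "increments" is a list of rows, each a list of 3 entries, a list of its own where there are three numbers: the turn, a rotation vector about the world's x, y, z in units of 0.1 rad (1.0 is 0.1 rad), then the shift along the world's x, y, z in units of 20 mm (1.0 is 20 mm), then the opening, from 0 (shut) to 1 (fully open). A call has 1 to 8 rows; each row shifts and turns the pose as measured when the row begins; what a row does not reach is not made up. A row lasts 1/10 s, in which the tool goes at most 50 mm and 8.59 degrees, less where a joint would pass 70% of its speed; a pose out of reach is approached as far as the arm can. A call with a number of a shift or a turn outside -1 to 1 is refused whole. A call with a gripper value outside its range is refused whole. The fingers move at their own pace and stop on an object; "squeeze" is the grip in N (left out, the last holds). Time passes only in rows, so rows that do not move let the fingers close. It gives the time, the measured TCP pose, the force and the opening at its end, in the units of the state.
- get_obs(): the state, without advancing time (a new reading comes with each control period).
- get_image(name): name is "scene" or "top" or "wrist"; returns (picture, depth): 480x640x3 uint8, blue, green, red; 480x640 float32, m along the optical axis (not along the pixel's ray), 0 where there is no reading.
- get_calibration(name): a dict with "fx", "fy", "cx", "cy" (pixels), "position" and "orientation" of the camera in the world. Camera axes: x right, y down, z forward; pixel columns grow to the right and rows downward; lengths in m; the calibration is good to about 2 mm. The wrist camera is an equidistant fisheye: a pixel r from the principal point sees the ray r / f radians off the axis. A picture is of the moment at which its call begins: read the wrist's pose just before it. get_calibration takes no time and is no camera call; for the wrist camera it gives the pose at the moment of the call.
- finish_job(): hands the job in, once; it reports no verdict.
Trained networks look in the newest picture that a camera, given by its name, has taken for a name from the list of things; names that differ only in an ending like _2 or _b are one class to them, and where a whole thing is asked for, a point or a joint stands for the part that bears it (a point fixed in the world has none). Each returns a list of dicts, best first, with "p" (0 to 1); they miss things now and then, are a little off and sometimes report something else, mostly with a low value. They report only what shows in the picture. A call takes as long as a camera call.
- look_for(camera, query): "centre" ([column, row] in pixels, amid what is visible of it).
- masks_of(camera, query): "region" (480x640 bool, what is visible of it) and "centre" ([column, row] in pixels, amid what is visible of it).
- tip_of(camera, query): "centre" ([column, row] in pixels: a listed point, or the origin of a listed thing).
The state is a dict: "t": time; "q": joint angles; "dq": joint speeds; "effort": joint torques, N m; "tool_pos": TCP position; "tool_rot": TCP orientation; "contact_force": force on the tool from outside, world axes, zero at the start; "wrist_torque": the same for the moment, N m; "opening": finger opening in m.
Only numpy, scipy, OpenCV 4.12 (cv2) and the standard library are available. Lean on these libraries where they do the work, as an engineer would, in place of code of your own. Each camera call takes 0.05 s, during which the arm holds its last target.

TASK

A wood plug is jammed in the upright steel tube of the blue stand. Take the red-handled drift from its rack, feel its wobbly shank into the tube's mouth lightly (never bear on the tube or the plug with more than about 20 N), and push the plug down and out of the bottom so that it lands in the tray underneath. Then hang the drift back in its rack and leave everything else undisturbed.

Things in the scene. Friction and masses are not known exactly. Their poses are not given: they have to be found in the camera images.
- tube_mouth (a point): centre of the open top end of the upright steel tube, 105 mm above the bench when not pressed. Outside 39 mm, bore 21 mm, 60 mm long (lower end 45 mm above the bench). z up, along the bore. Flat rim, no bevel. It sits on a rubber ring: pressed, it sinks 1 mm per 3 N. 10 mm above its lower end two sprung burrs (+y and -y sides) pinch the plug; without it they leave a 17 mm gap.
- tray_floor (a point): centre of the catch tray's floor, straight under the tube and 6 mm above the bench; the tray (124 x 124 mm, rim 18 mm high) is part of the fixed stand. A blue bridge on two posts at +y and -y carries the tube: 44 mm (x) by 112 mm (y), its top 95 mm above the bench. Open at the +x and -x sides.
- plug_center (a point): centre of the wood plug: a cylinder 19 mm across, 26 mm long, about 12 g, with an orange band, held upright (z along its length) by the burrs near the lower end of the bore. It takes roughly 5 to 14 N of steady push to slide. It comes free and drops when its upper end has come down to the burrs, 50 to 55 mm below the (unpressed) tube mouth.
- drift_grip (a point): centre of the drift's square red grip (26 x 26 mm, 55 mm tall, faces along its own x and y; z up). Below it a brass collar 44 mm across, 8 mm thick, underside 36 mm below this point; then a ferrule 22 mm across, 12 mm long; then a wooden shank 16 mm across, 95 mm long, flat tip 143 mm below this point. Whole drift 180 g. Stands upright in the rack at the start.
- shank_root (a point): where the shank joins the ferrule, on the grip's axis, 48 mm below the grip's centre. THE SHANK IS LOOSE HERE: it leans 3.4 to 4.1 degrees in an unmeasured direction, so its tip is 5.7 to 6.8 mm to one side. Friction keeps the lean in air and under light touches; the bore straightens it with 1 to 3 N. The tip enters the bore if within about 2 mm of its axis, else it lands on the rim.
- rack_hole (a point): centre, at the upper face, of the 34 mm hole in the fixed wooden rack (90 x 90 mm, upper face 125 mm above the bench, board 14 mm thick, open below, side boards at +y and -y). The drift hangs upright in it, collar resting on the upper face, shank through the hole. z up.
- plane_center (a point): centre of a small block plane lying on the bench (160 x 45 x 42 mm, long axis x); leave alone
- oil_center (a point): centre of a green oil bottle standing on the bench (48 mm across, 110 mm tall); leave alone
- mallet_center (a point): middle of a wooden mallet lying on the bench (handle along its x, head 60 mm further along +x; 255 mm long, head 100 mm wide and 60 mm high); leave alone

How it is judged:
On the way, in this order (a step that is already met when the one before it is completed fails the run):
1. the drift pushes on the plug inside the tube (contact force between drift and plug above 1.5 N and z of plug_center in the frame of tube_mouth above -0.065 m), for 0.1 s.
2. the plug has dropped out of the tube's lower end (z of plug_center in the frame of tube_mouth below -0.073 m), for 0.2 s.
At the end, for the whole second after the job is handed in: The plug lies at rest in the tray under the tube (centre more than 80 mm below the tube mouth and within the tray), and the drift hangs released and still in the rack hole: grip within 12 mm of the hole's axis sideways, collar down on the rack (within 6 mm in height), upright within 0.12 rad (z of plug_center in the frame of tube_mouth below -0.08 m and x of plug_center in the frame of tube_mouth between -0.062 and 0.062 m and y of plug_center in the frame of tube_mouth between -0.062 and 0.062 m and linear speed of plug below 0.05 m/s and horizontal distance between drift_grip and rack_hole below 0.012 m and z of drift_grip in the frame of rack_hole between 0.03 and 0.04 m and angle between drift_grip's own z axis and vertical below 0.12 rad and linear speed of drift below 0.03 m/s); the robot touches nothing.
It fails at once if the drift bears on the stand, its tube or the plug with more than 20 N (contact force between drift and stand above 20 N or contact force between drift and plug above 20 N).
It fails at once if the robot itself touches the plug instead of using the drift (contact force between any of the arm, the fingers and plug above 0.5 N).
It fails at once if the block plane, oil bottle or mallet is moved by more than 15 mm (distance of any of plane_center, oil_center, mallet_center from where it was at the start of the episode above 0.015 m).
It also fails if it takes over 72 s, if anything falls off the work surface, if the arm or the gripper's body presses on something with over 40 N, if the wrist force passes 120 N, or if a joint passes its speed limit or range.

## Working session

There is one attempt and no reset: what is moved stays moved. The work goes in short steps, Python scripts to look and compute and a tool call to move; the robot and the scene stay as the last step left them, time stands still between calls to the robot, and variables do not carry over. Pictures are saved under pics/ and viewed, and the job is handed in when it is done.

Besides the shell and the picture viewer there is one more tool, called after ">>>" in YAML: its name, and indented under it one key for each argument. carry_out: Moves the arm, as the interface text tells. Shifts and turns lie within -1 to 1; 1 stands for 20 mm of shift or 0.1 rad of turn. Its arguments: {"type":"object","properties":{"increments":{"type":"array","items":{"type":"array"}},"squeeze":{"type":"number"}},"required":["increments"]}

```bash
ls -la; mkdir -p pics
cat > h.py <<'E'
import numpy as np, cv2
from station import *
from scipy.spatial.transform import Rotation as R
def rotm(o):
    o=np.array(o,float)
    if o.shape==(3,3): return o
    return R.from_rotvec(o).as_matrix() if o.size==3 else R.from_quat(o).as_matrix()
def ray(name,c,cal):
    u=np.array([(c[0]-cal['cx'])/cal['fx'],(c[1]-cal['cy'])/cal['fy']])
    if name=='wrist':
        r=np.hypot(*u); d=np.array([*(u/r*np.sin(r)),np.cos(r)]) if r>1e-9 else np.array([0,0,1.])
    else: d=np.array([u[0],u[1],1.]); d/=np.linalg.norm(d)
    return np.array(cal['position']),rotm(cal['orientation'])@d
def atz(name,c,cal,z):
    p,d=ray(name,c,cal); return p+d*(z-p[2])/d[2]
def tri(rs):
    A=np.zeros((3,3));b=np.zeros(3)
    for p,d in rs:
        M=np.eye(3)-np.outer(d,d);A+=M;b+=M@p
    x=np.linalg.solve(A,b); return x,[np.linalg.norm((np.eye(3)-np.outer(d,d))@(x-p)) for p,d in rs]
E
python3 - <<'E'
from h import *
print(get_obs())
for n in ['scene','top','wrist']:
    c=get_calibration(n);print(n,c)
    im,d=get_image(n);cv2.imwrite(f'pics/{n}0.png',im);np.save(f'pics/{n}0.npy',d)
E
```

```text
total 12
drwxr-xr-x  3 agent agent 4096 Dec  7 14:59 .
drwxr-xr-x 23 root  root  4096 Dec  7 14:59 ..
drwxr-xr-x  2 agent agent 4096 Dec  7 14:59 pics
{'t': 0.0, 'q': array([ 1.14600944e+00,  5.33611914e-02,  1.61427693e+00,  7.51654350e-06,
        1.47600204e+00, -1.18982643e-01]), 'dq': array([ 4.56607103e-04,  9.87573578e-04,  1.02553472e-04, -5.11932332e-06,
       -2.09449516e-03,  1.99759065e-03]), 'effort': array([ 2.08159960e-03, -3.93669748e+01, -3.70186400e+01,  1.92535563e-04,
        7.14686859e-03, -7.36853565e-06]), 'tool_pos': array([0.18804168, 0.59576488, 0.40347016]), 'tool_rot': array([-0.98212501,  1.34032424,  0.98046622]), 'contact_force': array([-0.12748753, -0.00105598, -0.73992456]), 'wrist_torque': array([0.03526941, 0.00532779, 0.00596312]), 'opening': 0.08545086084809317}
scene {'fx': 502.0349377537538, 'fy': 502.0349377537538, 'cx': 327.54571449292825, 'cy': 241.79258148470902, 'position': array([1.150732  , 0.26404399, 1.24388371]), 'orientation': array([-1.511441  , -2.37141215,  0.62310881])}
top {'fx': 598.340897884701, 'fy': 598.340897884701, 'cx': 312.9614778076787, 'cy': 237.48699310684623, 'position': array([ 0.33139468, -0.01547098,  1.30761435]), 'orientation': array([-2.08061051,  2.13709037, -0.21995251])}
wrist {'fx': 371.64829954431775, 'fy': 371.64829954431775, 'cx': 321.96231571217146, 'cy': 240.85142465746756, 'position': array([0.1253154 , 0.61532943, 0.372444  ]), 'orientation': array([2.35233906, 1.72399289, 0.23085265])}
```

Run:
```python
import cv2,numpy as np
a=[cv2.imread(f'pics/{n}0.png') for n in ['scene','top']]
cv2.imwrite('pics/both0.png',cv2.resize(np.vstack(a),None,fx=.625,fy=.625))
```

```text
(no output)
```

View pics/scene0.png

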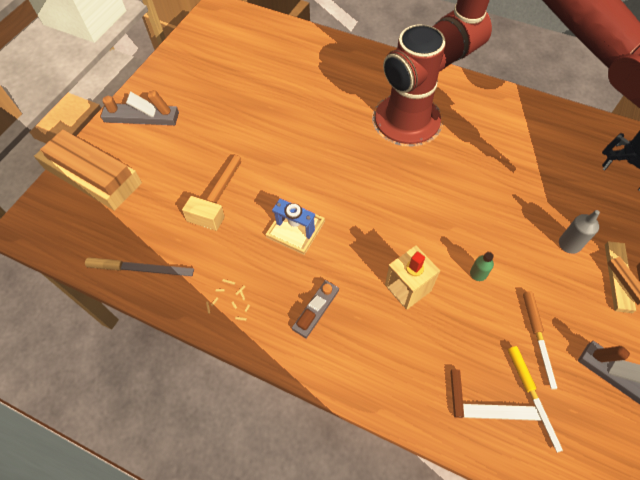

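View pics/top0.png

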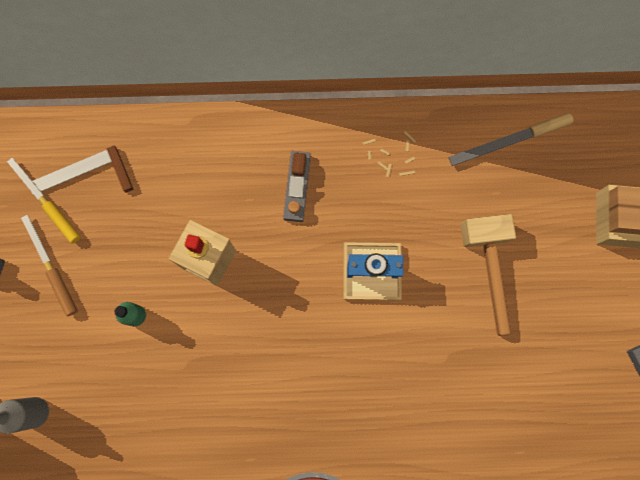

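View pics/wrist0.png

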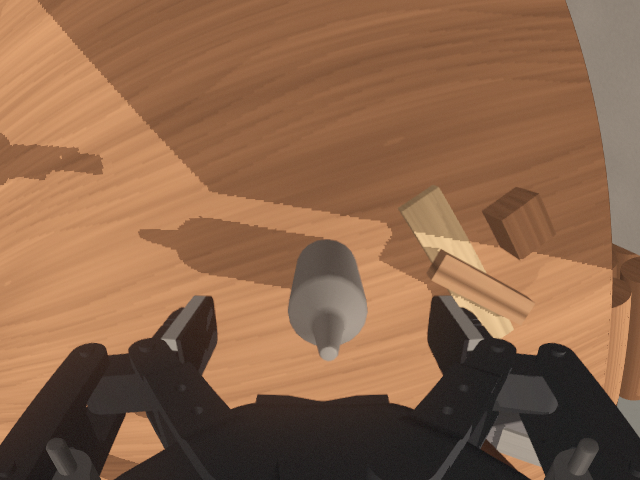

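Scene picture: drift at about (417,262), tube mouth at (293,211), and the oil bottle at (483,266), near the rack. Top picture: drift at (195,244), tube at (376,264). Next I'll triangulate these.

Run:
```python
from h import *
cal={n:get_calibration(n) for n in ['scene','top']}
for q in ['drift_grip','tube_mouth','rack_hole','oil_center','plane_center','mallet_center']:
    rs=[];s=q
    for n in cal:
        r=tip_of(n,q)
        if r:
            rs.append(ray(n,r[0]['centre'],cal[n]));s+=f" {n} {np.round(r[0]['centre'],1)} p{r[0]['p']:.2f} n{len(r)}"
    if len(rs)==2:
        x,e=tri(rs);s+=f" -> {np.round(x,4)} err {np.round(e,4)}"
    print(s)
print(get_obs()['t'], R.from_rotvec(get_obs()['tool_rot']).as_matrix().round(3))
```

```text
drift_grip scene [415.2 263.1] p0.75 n1 top [195.  242.6] p0.94 n1 -> [0.5736 0.2153 0.1583] err [0.001 0.001]
tube_mouth scene [293.6 208.6] p0.56 n1 top [376.6 261.5] p0.57 n2 -> [ 0.5331 -0.1412  0.1127] err [0.0017 0.0017]
rack_hole scene [416.3 266.2] p0.67 n2 top [373.5 273.8] p0.66 n2 -> [0.5245 0.0405 0.0963] err [0.1774 0.1774]
oil_center scene [479.8 267. ] p0.66 n1 top [125.7 312.3] p0.96 n1 -> [0.4527 0.3743 0.0502] err [0.007 0.007]
plane_center scene [316.5 304.7] p0.61 n1 top [294.8 183.2] p0.63 n1 -> [0.7278 0.0209 0.0358] err [0.0007 0.0007]
mallet_center scene [211.3 195.1] p0.67 n1 top [491.2 259.3] p0.83 n2 -> [ 0.5471 -0.4031  0.0326] err [0.0044 0.0044]
0.75 [[ 0.    -0.954  0.301]
 [ 0.     0.301  0.954]
 [-1.    -0.     0.   ]]
```

Run:
```python
import cv2
im=cv2.imread('pics/top0.png');a=cv2.resize(im[190:330,140:280],None,fx=4,fy=4,interpolation=2)
cv2.imwrite('pics/crop_rack.png',a)
```

```text
(no output)
```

View pics/crop_rack.png

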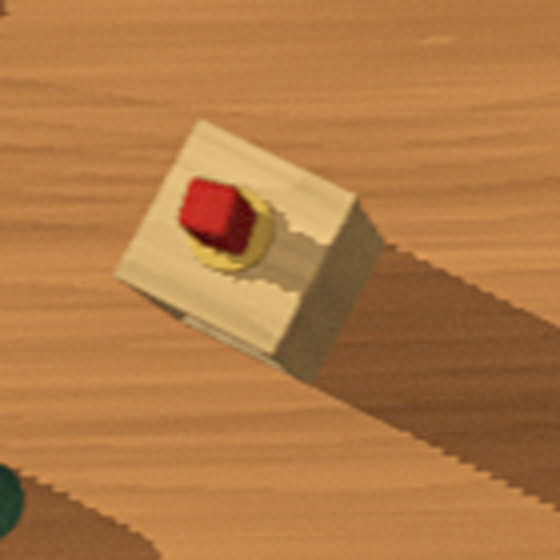

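The top crop shows the red grip standing in the rack and twisted against it. The rack_hole detection in the top picture was wrong: it found the tube. I'll move above the rack and measure with the wrist camera.

>>> carry_out:
  increments:
    - [[0, 0, 0], [1, -1, 0.2], 1]
    - [[0, 0, 0], [1, -1, 0.2], 1]
    - [[0, 0, 0], [1, -1, 0.2], 1]
    - [[0, 0, 0], [1, -1, 0.2], 1]
    - [[0, 0, 0], [1, -1, 0.2], 1]
    - [[0, 0, 0], [1, -1, 0.2], 1]
    - [[0, 0, 0], [1, -1, 0], 1]
    - [[0, 0, 0], [1, -1, 0], 1]

```text
t: 1.55
tool_pos: [0.3505, 0.4316, 0.43]
tool_rot: [-0.986, 1.334, 0.987]
contact_force: [-0.3, 0.2, -0.3]
opening: 0.0854
```

>>> carry_out:
  increments:
    - [[0, 0, 0], [1, -1, 0], 1]
    - [[0, 0, 0], [1, -1, 0], 1]
    - [[0, 0, 0], [1, -1, 0], 1]
    - [[0, 0, 0], [1, -1, 0], 1]
    - [[0, 0, 0], [1, -1, 0], 1]
    - [[0, 0, 0], [1, -1, 0], 1]
    - [[0, 0, 0], [0.5, -0.5, 0], 1]
    - [[0, 0, 0], [0, 0, 0], 1]

```text
t: 2.35
tool_pos: [0.4867, 0.2934, 0.4314]
tool_rot: [-0.982, 1.333, 0.983]
contact_force: [0.5, 0.2, 0.2]
opening: 0.0851
```

```bash
cat > look.py <<'E'
import sys
from h import *
k=sys.argv[1]
o=get_obs();c=get_calibration('wrist');im,d=get_image('wrist')
cv2.imwrite(f'pics/w{k}.png',im);np.savez(f'pics/w{k}.npz',im=im,d=d,pos=c['position'],ori=c['orientation'],tp=o['tool_pos'],tr=o['tool_rot'])
M=R.from_rotvec(o['tool_rot']).as_matrix()
print('t',o['t'],'tcp',o['tool_pos'].round(4),'x',M[:,0].round(3),'z',M[:,2].round(3),'jaw yaw',np.degrees(np.arctan2(M[1,2],M[0,2])).round(2),'open',o['opening'],'F',o['contact_force'].round(2))
print('cam',c['position'].round(4))
for q in sys.argv[2:]:
    for r in tip_of('wrist',q)[:2]:
        z={'drift_grip':.161,'rack_hole':.125,'tube_mouth':.105}.get(q,0)
        print(q,np.round(r['centre'],1),round(r['p'],2),atz('wrist',r['centre'],c,z).round(4) )
E
python3 look.py 1 drift_grip rack_hole
```

```text
t 2.35 tcp [0.4867 0.2934 0.4314] x [ 0.003  0.003 -1.   ] z [0.298 0.954 0.004] jaw yaw 72.65 open 0.08514784948358049 F [0.49 0.22 0.2 ]
cam [0.4241 0.3129 0.4001]
drift_grip [257.7 364.5] 0.56 [0.5675 0.2171 0.161 ]
```

View pics/w1.png

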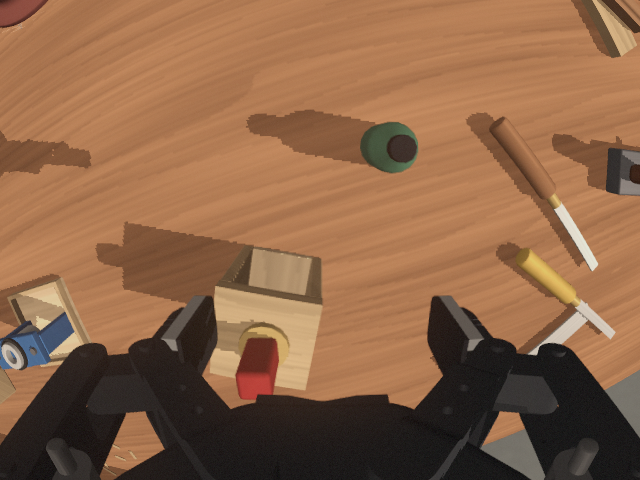

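The wrist picture shows the grip at (258,370) on the collar at (265,345), with the oil bottle well clear at (390,148). I'll use depth on the red and brass pixels to get the grip's position and yaw.

```bash
cat > dep.py <<'E'
from h import *
def cloud(name,d,cal):
    v,u=np.mgrid[0:480,0:640]
    x=(u-cal['cx'])/cal['fx'];y=(v-cal['cy'])/cal['fy']
    if name=='wrist':
        r=np.hypot(x,y)+1e-9;s=np.tan(np.minimum(r,1.5))/r;x=x*s;y=y*s
    P=np.stack([x*d,y*d,d],-1)
    return P@rotm(cal['orientation']).T+np.array(cal['position'])
def wl(k):
    z=np.load(f'pics/w{k}.npz');c=dict(get_calibration('wrist'));c['position']=z['pos'];c['orientation']=z['ori'];return z['im'],z['d'],c,z
def red(im):
    h=cv2.cvtColor(im,cv2.COLOR_BGR2HSV);return ((h[...,0]<5)|(h[...,0]>174))&(h[...,1]>190)&(h[...,2]>90)
E
python3 - <<'E'
from dep import *
for n in ['wrist','top','scene']:
    if n=='wrist': im,d,c,_=wl(1)
    else: im=cv2.imread(f'pics/{n}0.png');d=np.load(f'pics/{n}0.npy');c=get_calibration(n)
    P=cloud(n,d,c);m=red(im)&(d>0)&(np.hypot(P[...,0]-.57,P[...,1]-.215)<.06)
    Q=P[m];print(n,len(Q),'z pct',np.percentile(Q[:,2],[2,50,98]).round(4))
    t=Q[Q[:,2]>np.percentile(Q[:,2],97)-.004]
    r=cv2.minAreaRect((t[:,:2]*1000).astype(np.float32));print('top face',r,t.mean(0).round(4))
    # rack top
    s=(abs(P[...,2]-.125)<.006)&(np.hypot(P[...,0]-.57,P[...,1]-.215)<.09)&~red(im)&(d>0)
    r=cv2.minAreaRect((P[s][:,:2]*1000).astype(np.float32));print('rack',r,P[s][:,2].mean())
    if n!='wrist':
        s=(abs(P[...,2]-.105)<.006)&(np.hypot(P[...,0]-.533,P[...,1]+.141)<.04)&(d>0)
        r=cv2.minAreaRect((P[s][:,:2]*1000).astype(np.float32));print('tube',r,P[s].mean(0),np.median(P[s][:,2]))
E
```

```text
Traceback (most recent call last):
IndexError: index -1 is out of bounds for axis 0 with size 0
```

```bash
sed -i 's/h\[...,1\]>190/h[...,1]>170/' dep.py
python3 - <<'E'
from dep import *
im,d,c,_=wl(1);P=cloud('wrist',d,c)
for u,v in [(258,380),(262,355),(240,310),(280,310),(300,350),(390,150),(450,60)]: print(u,v,cv2.cvtColor(im,cv2.COLOR_BGR2HSV)[v,u],d[v,u],P[v,u].round(4))
for n in ['top','scene']:
    im=cv2.imread(f'pics/{n}0.png');d=np.load(f'pics/{n}0.npy');c=get_calibration(n)
    P=cloud(n,d,c);m=red(im)&(d>0)&(np.hypot(P[...,0]-.57,P[...,1]-.215)<.06)
    Q=P[m];print(n,len(Q),'z pct',np.percentile(Q[:,2],[2,50,98]).round(4))
    t=Q[Q[:,2]>np.percentile(Q[:,2],95)-.004]
    r=cv2.minAreaRect((t[:,:2]*1000).astype(np.float32));print('top face',r,t.mean(0).round(4))
    s=(abs(P[...,2]-.125)<.006)&(np.hypot(P[...,0]-.57,P[...,1]-.215)<.09)&~red(im)&(d>0)
    r=cv2.minAreaRect((P[s][:,:2]*1000).astype(np.float32));print('rack',r,P[s][:,2].mean())
    s=(abs(P[...,2]-.105)<.006)&(np.hypot(P[...,0]-.533,P[...,1]+.141)<.04)&(d>0)
    r=cv2.minAreaRect((P[s][:,:2]*1000).astype(np.float32));print('tube',r,P[s].mean(0),np.median(P[s][:,2]))
E
```

```text
258 380 [  2 176 187] 0.24790211 [0.5645 0.2226 0.1872]
262 355 [  5 162  96] 0.26895308 [0.5586 0.2247 0.1636]
240 310 [ 17  99 209] 0.30147472 [0.5339 0.2083 0.1246]
280 310 [ 17 101 196] 0.30013758 [0.5428 0.2411 0.1258]
300 350 [ 17  97 215] 0.31323293 [0.5858 0.2437 0.1234]
390 150 [ 10 107  55] 0.28179753 [0.4467 0.3631 0.1098]
450 60 [ 13 134 179] 0.3603178 [3.750e-01 4.783e-01 3.000e-04]
top 206 z pct [0.1456 0.1885 0.1935]
top face ((568.4432373046875, 216.1776580810547), (22.62609100341797, 23.50288200378418), 73.82356262207031) [0.5692 0.2165 0.191 ]
rack ((567.737060546875, 216.47206115722656), (91.83000183105469, 90.55136108398438), 62.1898078918457) 0.12661345988964912
tube ((530.86474609375, -138.6476593017578), (73.60572814941406, 45.856624603271484), 87.31944274902344) [ 0.5301331  -0.13880672  0.10359722] 0.10324412982832265
scene 111 z pct [0.1427 0.1863 0.1902]
top face ((572.0552978515625, 216.85598754882812), (22.312580108642578, 21.03789520263672), 74.5402603149414) [0.5726 0.2168 0.1878]
rack ((567.5359497070312, 214.06735229492188), (91.93165588378906, 92.69356536865234), 63.24283218383789) 0.12450104716835
tube ((533.7584228515625, -143.50755310058594), (51.31947708129883, 49.3863410949707), 43.97430419921875) [ 0.53249172 -0.14294481  0.10332593] 0.10347620451803108
```

```bash
cat > grip.py <<'E'
import sys
from dep import *
im,d,c,_=wl(sys.argv[1]);P=cloud('wrist',d,c)
h=cv2.cvtColor(im,cv2.COLOR_BGR2HSV)
near=(np.hypot(P[...,0]-.57,P[...,1]-.215)<.09)&(d>0)
m=((h[...,0]<8)|(h[...,0]>174))&(h[...,1]>140)&near&(P[...,2]>.14)
Q=P[m];print(len(Q),np.percentile(Q[:,2],[2,50,98]).round(4))
t=Q[Q[:,2]>.183];print('top',cv2.minAreaRect((t[:,:2]*1000).astype(np.float32)),t.mean(0).round(4))
s=near&(abs(P[...,2]-.125)<.004);print('rack',cv2.minAreaRect((P[s][:,:2]*1000).astype(np.float32)),P[s][:,2].mean())
E
python3 grip.py 1
```

```text
2026 [0.1421 0.1793 0.1883]
top ((569.4544067382812, 216.89353942871094), (25.68671989440918, 26.16212272644043), 72.5554428100586) [0.5671 0.2176 0.1868]
rack ((567.8594970703125, 214.7844696044922), (90.21223449707031, 92.47694396972656), 62.486820220947266) 0.12451148586175607
```

Wrist depth puts the grip top at (0.5694, 0.2169), yaw 72.6°, and the sizes come out right (26 mm square). The rack is at (0.5678, 0.2148), yaw 62.5°. The jaw yaw of 72.65° already matches the grip, so I'll move above it.

>>> carry_out:
  increments:
    - [[0, 0, 0], [1, -0.9, 0], 1]
    - [[0, 0, 0], [1, -0.9, 0], 1]
    - [[0, 0, 0], [1, -0.9, 0], 1]
    - [[0, 0, 0], [0.8, -0.8, 0], 1]
    - [[0, 0, 0], [0.3, -0.3, 0], 1]
    - [[0, 0, 0], [0, 0, 0], 1]

```text
t: 3.1
tool_pos: [0.5649, 0.224, 0.4317]
tool_rot: [-0.991, 1.326, 0.998]
contact_force: [-0.2, -0.6, -0.3]
opening: 0.0857
```

```bash
python3 look.py 2;python3 grip.py 2
```

```text
t 3.1 tcp [0.5649 0.224  0.4317] x [ 0.002  0.006 -1.   ] z [0.283 0.959 0.007] jaw yaw 73.56 open 0.08567348239680783 F [-0.21 -0.58 -0.28]
cam [0.5019 0.2426 0.4005]
2194 [0.1441 0.1868 0.1888]
top ((564.8784790039062, 215.44625854492188), (103.44142150878906, 35.0471076965332), 79.35336303710938) [0.5686 0.2167 0.1889]
rack ((568.1337280273438, 214.93136596679688), (90.43018341064453, 91.07963562011719), 62.76972579956055) 0.12461082574100892
```

View pics/w2.png

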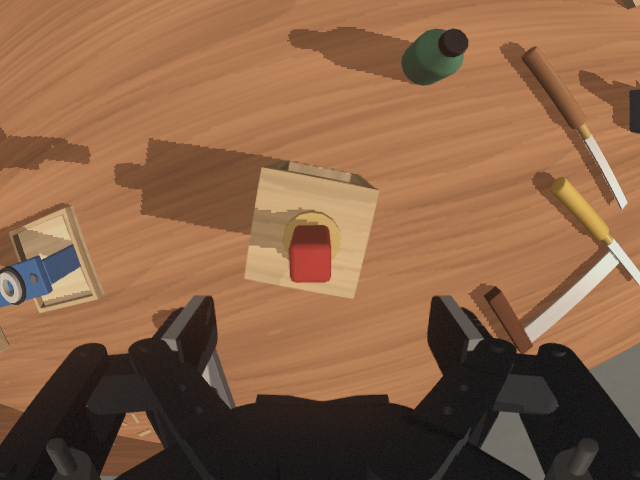

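Grip centre confirmed at (0.569, 0.2167). The fingers have free space on both sides of the grip at (310,253). Next I centre over it and descend.

>>> carry_out:
  increments:
    - [[-0.06, 0.02, -0.15], [0.2, -0.38, 0], 1]
    - [[0, 0, 0], [0, 0, -0.8], 1]
    - [[0, 0, 0], [0, 0, -1], 1]
    - [[0, 0, 0], [0, 0, -0.6], 1]
    - [[0, 0, 0], [0, 0, 0], 1]

```text
t: 3.65
tool_pos: [0.5658, 0.2193, 0.38]
tool_rot: [-0.985, 1.336, 0.988]
contact_force: [0.1, 0.3, 0.3]
opening: 0.085
```

```bash
python3 look.py 3;python3 grip.py 3
```

```text
t 3.65 tcp [0.5658 0.2193 0.38  ] x [-0.002  0.001 -1.   ] z [0.294 0.956 0.   ] jaw yaw 72.92 open 0.08501013038456263 F [0.1  0.26 0.32]
cam [0.5029 0.2384 0.349 ]
3637 [0.1442 0.1867 0.1887]
top ((563.873291015625, 206.0116729736328), (93.71392822265625, 33.4462890625), 79.0353775024414) [0.5685 0.2166 0.1874]
rack ((568.2278442382812, 214.6551971435547), (90.80052185058594, 91.37867736816406), 62.47536087036133) 0.12462781644228949
```

View pics/w3.png

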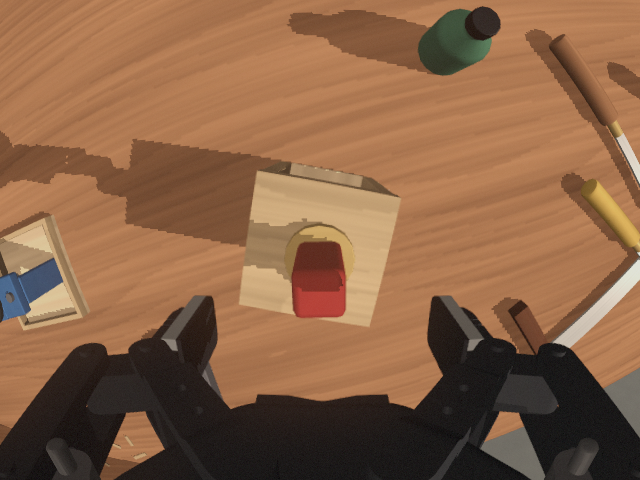

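The grip at (320,290) sits centrally and parallel between the pads. I'll apply the small correction, descend and close gently.

>>> carry_out:
  increments:
    - [[0, 0, 0], [0.17, -0.14, 0], 1]
    - [[0, 0, 0], [0, 0, -0.8], 1]
    - [[0, 0, 0], [0, 0, -0.8], 1]
    - [[0, 0, 0], [0, 0, -0.8], 1]
    - [[0, 0, 0], [0, 0, -0.6], 1]
    - [[0, 0, 0], [0, 0, 0], 1]

```text
t: 4.3
tool_pos: [0.5695, 0.2164, 0.3168]
tool_rot: [-0.986, 1.334, 0.987]
contact_force: [0.2, 0.0, -0.8]
opening: 0.0854
```

>>> carry_out:
  increments:
    - [[0, 0, 0], [0, 0, 0], 0.3]
    - [[0, 0, 0], [0, 0, 0], 0.2]
    - [[0, 0, 0], [0, 0, 0], 0.0]
    - [[0, 0, 0], [0, 0, 0], 0.0]
    - [[0, 0, 0], [0, 0, 0], 0.0]
    - [[0, 0, 0], [0, 0, 0], 0.0]
  squeeze: 60

```text
t: 4.9
tool_pos: [0.5699, 0.2166, 0.318]
tool_rot: [-0.986, 1.332, 0.986]
contact_force: [-0.2, 0.0, -1.6]
opening: 0.0255
```

```bash
python3 look.py 4
```

```text
t 4.9 tcp [0.5699 0.2166 0.318 ] x [ 0.003  0.002 -1.   ] z [0.294 0.956 0.003] jaw yaw 72.93 open 0.02554831083028822 F [-0.22  0.04 -1.61]
cam [0.5072 0.2357 0.2867]
```

View pics/w4.png

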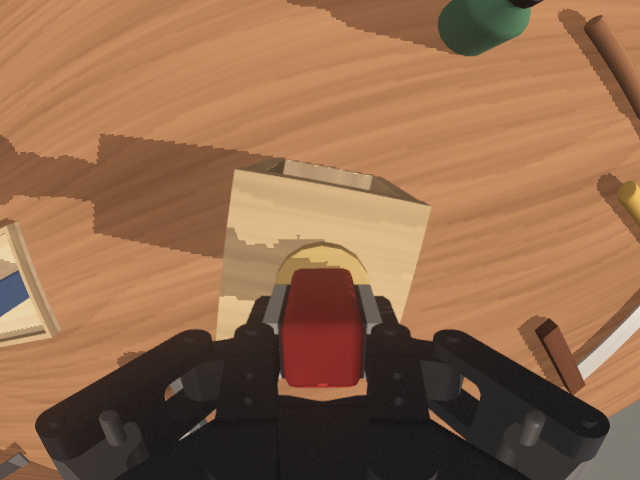

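The grip is held, opening 25.5 mm. I lift straight up to clear the rack.

>>> carry_out:
  increments:
    - [[0, 0, 0], [0, 0, 0.5], 0]
    - [[0, 0, 0], [0, 0, 1], 0]
    - [[0, 0, 0], [0, 0, 1], 0]
    - [[0, 0, 0], [0, 0, 1], 0]
    - [[0, 0, 0], [0, 0, 1], 0]
    - [[0, 0, 0], [0, 0, 1], 0]
    - [[0, 0, 0], [0, 0, 1], 0]
    - [[0, 0, 0], [0, 0, 1], 0]
  squeeze: 60

```text
t: 5.75
tool_pos: [0.5676, 0.2161, 0.4721]
tool_rot: [-0.985, 1.34, 0.991]
contact_force: [0.4, 0.8, -2.2]
opening: 0.0251
```

```bash
python3 look.py 5
python3 - <<'E'
from h import *
for n in ['scene','top']:
    im,d=get_image(n);cv2.imwrite(f'pics/{n}1.png',im);np.save(f'pics/{n}1.npy',d)
a=cv2.imread('pics/scene1.png')[150:330,330:530]
cv2.imwrite('pics/s1c.png',cv2.resize(a,None,fx=3,fy=3,interpolation=2))
a=cv2.imread('pics/top1.png')[150:330,130:330]
cv2.imwrite('pics/t1c.png',cv2.resize(a,None,fx=3,fy=3,interpolation=2))
E
```

```text
t 5.75 tcp [0.5676 0.2161 0.4721] x [-0.005  0.    -1.   ] z [ 0.293  0.956 -0.001] jaw yaw 72.93 open 0.02510004630297549 F [ 0.44  0.8  -2.25]
cam [0.5046 0.2352 0.4413]
```

View pics/w5.png

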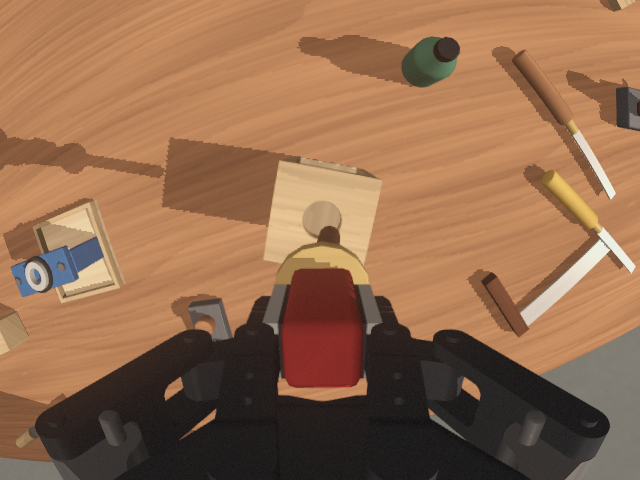

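View pics/s1c.png

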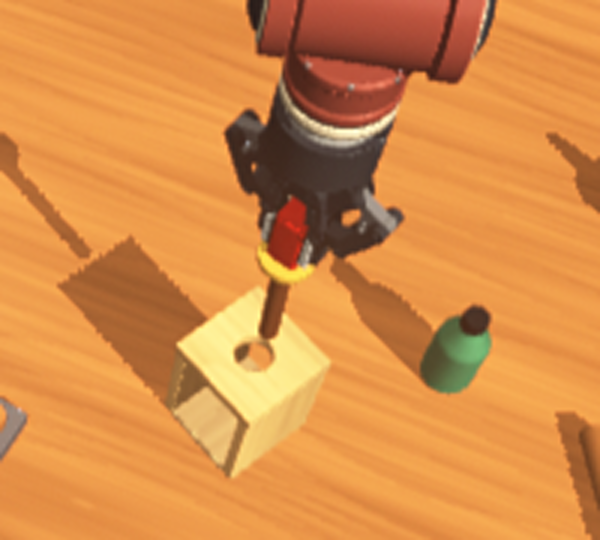

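View pics/t1c.png

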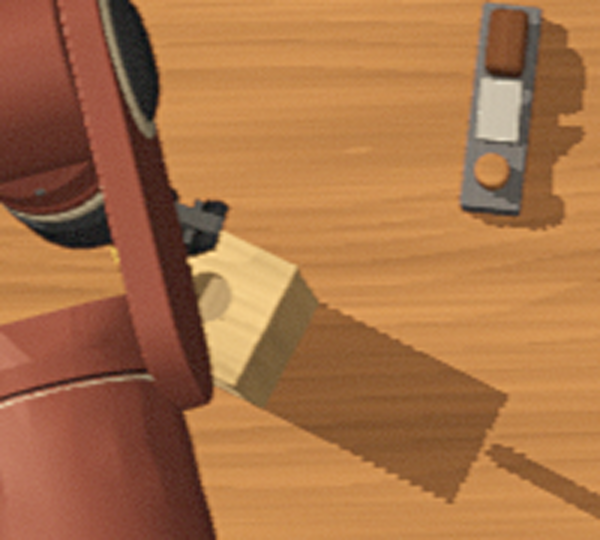

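Wrist view: the shank shows below the collar with its tip at about (328,230), and the rack hole is clear at (322,218). I'll zoom in to measure the tip relative to the grip.

Run:
```python
from dep import *
im,d,c,z=wl(5);P=cloud('wrist',d,c)
cv2.imwrite('pics/w5c.png',cv2.resize(im[190:310,250:400],None,fx=5,fy=5,interpolation=2))
for v in range(222,262,3):
    print(v,[ (u,round(float(P[v,u,2]),3)) for u in range(312,346,3)])
```

```text
222 [(312, 0.009), (315, 0.011), (318, 0.011), (321, 0.009), (324, 0.008), (327, 0.01), (330, 0.008), (333, 0.008), (336, 0.009), (339, 0.009), (342, 0.125), (345, 0.124)]
225 [(312, 0.009), (315, 0.011), (318, 0.011), (321, 0.009), (324, 0.008), (327, 0.009), (330, 0.01), (333, 0.01), (336, 0.01), (339, 0.119), (342, 0.124), (345, 0.441)]
228 [(312, 0.009), (315, 0.009), (318, 0.009), (321, 0.011), (324, 0.18), (327, 0.183), (330, 0.183), (333, 0.18), (336, 0.175), (339, 0.125), (342, 0.125), (345, 0.126)]
231 [(312, 0.01), (315, 0.009), (318, 0.01), (321, 0.186), (324, 0.193), (327, 0.195), (330, 0.194), (333, 0.192), (336, 0.186), (339, 0.124), (342, 0.125), (345, 0.127)]
234 [(312, 0.116), (315, 0.009), (318, 0.009), (321, 0.197), (324, 0.199), (327, 0.202), (330, 0.201), (333, 0.198), (336, 0.192), (339, 0.175), (342, 0.124), (345, 0.125)]
237 [(312, 0.125), (315, 0.122), (318, 0.198), (321, 0.209), (324, 0.21), (327, 0.212), (330, 0.21), (333, 0.206), (336, 0.201), (339, 0.185), (342, 0.124), (345, 0.126)]
240 [(312, 0.125), (315, 0.124), (318, 0.211), (321, 0.218), (324, 0.22)
[... 608 characters left out ...]
 0.285)]
252 [(312, 0.287), (315, 0.287), (318, 0.286), (321, 0.287), (324, 0.287), (327, 0.286), (330, 0.288), (333, 0.286), (336, 0.288), (339, 0.287), (342, 0.287), (345, 0.287)]
255 [(312, 0.288), (315, 0.289), (318, 0.287), (321, 0.287), (324, 0.287), (327, 0.288), (330, 0.288), (333, 0.287), (336, 0.288), (339, 0.287), (342, 0.287), (345, 0.288)]
258 [(312, 0.288), (315, 0.288), (318, 0.288), (321, 0.287), (324, 0.287), (327, 0.287), (330, 0.288), (333, 0.287), (336, 0.287), (339, 0.287), (342, 0.287), (345, 0.286)]
261 [(312, 0.287), (315, 0.287), (318, 0.288), (321, 0.286), (324, 0.287), (327, 0.287), (330, 0.287), (333, 0.287), (336, 0.287), (339, 0.287), (342, 0.287), (345, 0.288)]
```

View pics/w5c.png

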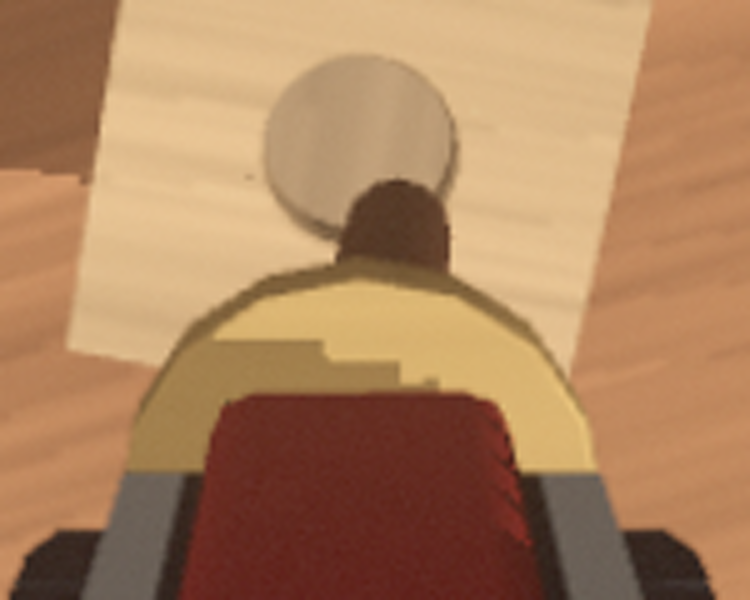

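```bash
cat > shank.py <<'E'
import sys
from dep import *
from scipy.optimize import least_squares
def run(k,verbose=True):
    im,d,c,z=wl(k);P=cloud('wrist',d,c)
    M=R.from_rotvec(z['tr']).as_matrix();tcp=z['tp']
    ax=M[:,0]; g=tcp+ax*.157           # expected grip centre
    T=(P-g)@np.stack([M[:,1],M[:,2],-ax],-1)   # tool-local: a,b, up
    win=np.zeros(d.shape,bool);win[200:300,260:400]=True
    rad=np.hypot(T[...,0],T[...,1])
    # collar outer edge
    cm=win&(d>0)&(T[...,2]>-.034)&(T[...,2]<-.026)&(rad<.03)
    ang=np.arctan2(T[cm][:,1],T[cm][:,0]);
    pts=T[cm][:,:2]
    E=[]
    for a in np.linspace(-np.pi,np.pi,91)[:-1]:
        s=(ang>=a)&(ang<a+.07)
        if s.sum()>5: q=pts[s];E.append(q[np.argmax(np.hypot(*q.T))])
    E=np.array(E);E=E[np.hypot(*E.T)>.018]
    f=least_squares(lambda p:np.hypot(E[:,0]-p[0],E[:,1]-p[1])-.022,[0,0],loss='soft_l1',f_scale=.0005)
    col=f.x
    sm=win&(d>0)&(T[...,2]>-.135)&(T[...,2]<-.06)&(rad<.025)
    S=T[sm]
    def res(p):
        # root (r0,r1) at z=-.048, slopes
        dd=np.array([p[2],p[3],-1.]);dd/=np.linalg.norm(dd)
        v=S-np.array([p[0],p[1],-.048]);cr=np.linalg.norm(np.cross(v,dd),axis=1)
        return np.r_[cr-.008]
    w=20
    f2=least_squares(lambda p:np.r_[res(p),w*(p[:2]-col)],[*col,0,0],loss='soft_l1',f_scale=.001)
    p=f2.x; tip=np.array([p[0],p[1],-.048])+.095*np.array([p[2],p[3],-1])/np.sqrt(1+p[2]**2+p[3]**2)
    B=np.stack([M[:,1],M[:,2],-ax],-1)
    tw=g+B@tip; cw=g+B@np.array([*col,-.032])
    print('n',len(E),len(S),'collar(local mm)',(col*1e3).round(2),'root',(p[:2]*1e3).round(2),'tilt deg',np.degrees(np.hypot(p[2],p[3])).round(2),'off mm',(tip[:2]*1e3).round(2),'rms',np.sqrt(np.mean(res(p)**2))*1e3)
    # free fit
    f3=least_squares(res,p,loss='soft_l1',f_scale=.001);q=f3.x
    t3=np.array([q[0],q[1],-.048])+.095*np.array([q[2],q[3],-1])
    print('free fit root',(q[:2]*1e3).round(2),'tip local',(t3*1e3).round(2))
    print('tip-tcp world mm',((tw-tcp)*1e3).round(2),'free',((g+B@t3-tcp)*1e3).round(2),'tip world',tw.round(4),'S z range',S[:,2].min().round(4))
    return tw-tcp
if __name__=='__main__': run(sys.argv[1])
E
python3 shank.py 5; python3 look.py 6; python3 shank.py 6
```

```text
n 40 280 collar(local mm) [-0.46 -0.17] root [-0.46 -0.16] tilt deg 3.92 off mm [-3.95  5.29] rms 0.24458917247461034
free fit root [-0.4  -0.02] tip local [  -3.98    5.25 -143.  ]
tip-tcp world mm [   3.75    4.05 -299.8 ] free [   3.78    4.   -300.02] tip world [0.5714 0.2201 0.1723] S z range -0.1347
t 5.9 tcp [0.5679 0.2161 0.473 ] x [-0.001  0.001 -1.   ] z [0.294 0.956 0.001] jaw yaw 72.93 open 0.025222149806051315 F [ 0.02 -0.8  -2.15]
cam [0.505  0.2353 0.442 ]
n 40 282 collar(local mm) [-0.41 -0.18] root [-0.41 -0.18] tilt deg 3.95 off mm [-3.91  5.34] rms 0.23661041365761334
free fit root [-0.39 -0.1 ] tip local [  -3.93    5.32 -143.  ]
tip-tcp world mm [   4.9     4.38 -299.78] free [   4.91    4.36 -300.  ] tip world [0.5728 0.2205 0.1733] S z range -0.1346
```

The cylinder fit is consistent over two pictures: lean 3.9°, tip offset in the tool frame about (-3.9, 5.3) mm, which is the 5.7–6.8 mm expected. Now I carry it to the tube.

>>> carry_out:
  increments:
    - [[0, 0, 0], [0, -0.5, 0], 0]
    - [[0, 0, 0], [-0.1, -1, 0], 0]
    - [[0, 0, 0], [-0.1, -1, 0], 0]
    - [[0, 0, 0], [-0.1, -1, 0], 0]
    - [[0, 0, 0], [-0.1, -1, 0], 0]
    - [[0, 0, 0], [-0.1, -1, 0], 0]
    - [[0, 0, 0], [-0.1, -1, 0], 0]
    - [[0, 0, 0], [-0.1, -1, 0], 0]

```text
t: 6.75
tool_pos: [0.5506, 0.0586, 0.4542]
tool_rot: [-0.981, 1.361, 1.005]
contact_force: [0.2, -0.4, -2.0]
opening: 0.0256
```

>>> carry_out:
  increments:
    - [[0, 0, 0], [-0.1, -1, 0], 0]
    - [[0, 0, 0], [-0.1, -1, 0], 0]
    - [[0, 0, 0], [-0.1, -1, 0], 0]
    - [[0, 0, 0], [-0.1, -1, 0], 0]
    - [[0, 0, 0], [-0.1, -1, 0], 0]
    - [[0, 0, 0], [-0.1, -1, 0], 0]
    - [[0, 0, 0], [-0.1, -1, 0], 0]
    - [[0, 0, 0], [-0.1, -0.5, 0], 0]

```text
t: 7.55
tool_pos: [0.5293, -0.1027, 0.4376]
tool_rot: [-0.966, 1.382, 1.019]
contact_force: [0.3, 0.6, -2.2]
opening: 0.0256
```

>>> carry_out:
  increments:
    - [[0, 0, 0], [-0.2, -1, 0], 0]
    - [[0, 0, 0], [-0.2, -0.8, 0], 0]
    - [[0, 0, 0], [0, -0.4, 0], 0]
    - [[0, 0, 0], [0, 0, 0], 0]

```text
t: 7.95
tool_pos: [0.5193, -0.1497, 0.4325]
tool_rot: [-0.958, 1.387, 1.024]
contact_force: [0.2, 0.0, -1.8]
opening: 0.0253
```

```bash
python3 look.py 7 tube_mouth; python3 shank.py 7
```

```text
t 7.95 tcp [ 0.5193 -0.1497  0.4325] x [-0.062  0.003 -0.998] z [ 0.296  0.955 -0.016] jaw yaw 72.75 open 0.02532390766269902 F [ 0.18  0.01 -1.85]
cam [ 0.4547 -0.1303  0.4055]
tube_mouth [339.5 260.3] 0.63 [ 0.5339 -0.1442  0.105 ]
n 40 280 collar(local mm) [-0.44 -0.14] root [-0.44 -0.14] tilt deg 3.93 off mm [-3.94  5.34] rms 0.22702007467758623
free fit root [-0.52  0.04] tip local [  -3.92    5.28 -143.  ]
tip-tcp world mm [ -13.34    4.76 -299.52] free [ -13.39    4.72 -299.74] tip world [ 0.506  -0.1449  0.133 ] S z range -0.1343
```

View pics/w7.png

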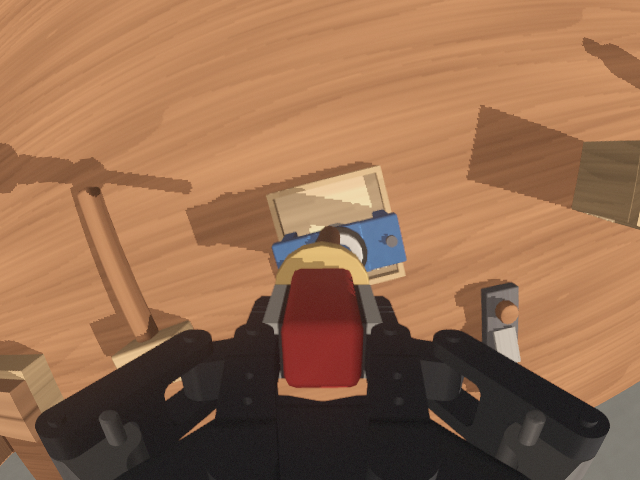

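Lag over the travel tilted the tool by 0.06 rad and lowered it, leaving the tip at z=0.133. I'll raise it and straighten the tool.

>>> carry_out:
  increments:
    - [[0, 0, 0], [0, 0, 0.8], 0]
    - [[0, -0.3, 0], [0.2, 0, 0.6], 0]
    - [[0, -0.3, 0], [0, 0, 0], 0]
    - [[0, 0, 0], [0, 0, 0], 0]

```text
t: 8.45
tool_pos: [0.5245, -0.1466, 0.4646]
tool_rot: [-0.988, 1.329, 0.986]
contact_force: [-0.2, 0.1, -2.3]
opening: 0.0253
```

```bash
python3 look.py 8 tube_mouth; python3 shank.py 8
```

```text
t 8.45 tcp [ 0.5245 -0.1466  0.4646] x [ 0.005  0.003 -1.   ] z [0.292 0.956 0.004] jaw yaw 73.01 open 0.025298906223939717 F [-0.16  0.07 -2.29]
cam [ 0.4617 -0.1275  0.4332]
tube_mouth [325.2 220.8] 0.92 [ 0.5327 -0.1443  0.105 ]
n 40 282 collar(local mm) [-0.47 -0.19] root [-0.47 -0.18] tilt deg 3.95 off mm [-3.94  5.36] rms 0.2545156708304617
free fit root [-0.46 -0.01] tip local [  -3.96    5.31 -143.  ]
tip-tcp world mm [   6.94    4.83 -299.73] free [   6.94    4.78 -299.95] tip world [ 0.5314 -0.1418  0.1649] S z range -0.1348
```

View pics/w8.png

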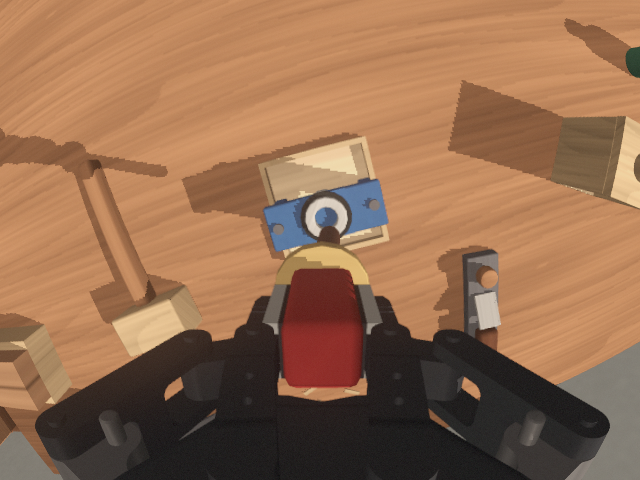

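```bash
cat > tube.py <<'E'
import sys
from dep import *
from scipy.optimize import least_squares
def tube(k):
    im,d,c,z=wl(k);P=cloud('wrist',d,c)
    m=(abs(P[...,2]-.1045)<.004)&(np.hypot(P[...,0]-.533,P[...,1]+.144)<.024)&(d>0)
    Q=P[m];zt=np.median(Q[:,2])
    ctr=np.array([.533,-.144])
    for it in range(4):
        v=Q[:,:2]-ctr;a=np.arctan2(v[:,1],v[:,0]);r=np.hypot(*v.T);In=[];Out=[]
        for t in np.linspace(-np.pi,np.pi,49)[:-1]:
            s=(a>=t)&(a<t+.131)
            if s.sum()>6: In.append(Q[s][np.argmin(r[s]),:2]);Out.append(Q[s][np.argmax(r[s]),:2])
        In=np.array(In);Out=np.array(Out)
        f=least_squares(lambda p:np.r_[np.hypot(*(In-p[:2]).T)-p[2],np.hypot(*(Out-p[:2]).T)-p[3]],[*ctr,.0105,.0195],loss='soft_l1',f_scale=.0005)
        ctr=f.x[:2]
    fi=least_squares(lambda p:np.hypot(*(In-p[:2]).T)-p[2],[*ctr,.0105],loss='soft_l1',f_scale=.0005).x
    fo=least_squares(lambda p:np.hypot(*(Out-p[:2]).T)-p[2],[*ctr,.0195],loss='soft_l1',f_scale=.0005).x
    print('tube',f.x.round(4),'n',len(In),'z',zt.round(4),'in',fi.round(4),'out',fo.round(4))
    return np.r_[ctr,zt]
if __name__=='__main__':
    from shank import run
    k=sys.argv[1];t=tube(k);dt=run(k);z=wl(k)[3];print('tip-tube mm',((z['tp']+dt-t)*1e3).round(2))
E
python3 tube.py 8; python3 look.py 9; python3 tube.py 9
python3 - <<'E'
import cv2
cv2.imwrite('pics/w8c.png',cv2.resize(cv2.imread('pics/w8.png')[160:280,250:400],None,fx=5,fy=5,interpolation=2))
E
```

```text
tube [ 0.5304 -0.143   0.0107  0.0191] n 40 z 0.1044 in [ 0.5302 -0.1429  0.0107] out [ 0.5306 -0.1431  0.0191]
n 40 282 collar(local mm) [-0.47 -0.19] root [-0.47 -0.18] tilt deg 3.95 off mm [-3.94  5.36] rms 0.2545156708304617
free fit root [-0.46 -0.01] tip local [  -3.96    5.31 -143.  ]
tip-tcp world mm [   6.94    4.83 -299.73] free [   6.94    4.78 -299.95] tip world [ 0.5314 -0.1418  0.1649] S z range -0.1348
tip-tube mm [ 1.04  1.21 60.45]
t 8.55 tcp [ 0.5244 -0.1467  0.4642] x [ 0.004  0.003 -1.   ] z [0.292 0.956 0.004] jaw yaw 73.0 open 0.025867572355385657 F [ 0.65  1.2  -0.99]
cam [ 0.4616 -0.1276  0.4329]
tube [ 0.5305 -0.1429  0.0106  0.019 ] n 38 z 0.1045 in [ 0.5305 -0.1429  0.0106] out [ 0.5305 -0.143   0.019 ]
n 40 284 collar(local mm) [-0.45 -0.17] root [-0.45 -0.17] tilt deg 3.92 off mm [-3.89  5.34] rms 0.25176246742745423
free fit root [-0.47 -0.05] tip local [  -3.89    5.31 -143.  ]
tip-tcp world mm [   6.41    4.86 -299.74] free [   6.4     4.83 -299.96] tip world [ 0.5308 -0.1419  0.1645] S z range -0.1349
tip-tube mm [ 0.28  1.06 60.01]
```

View pics/w8c.png

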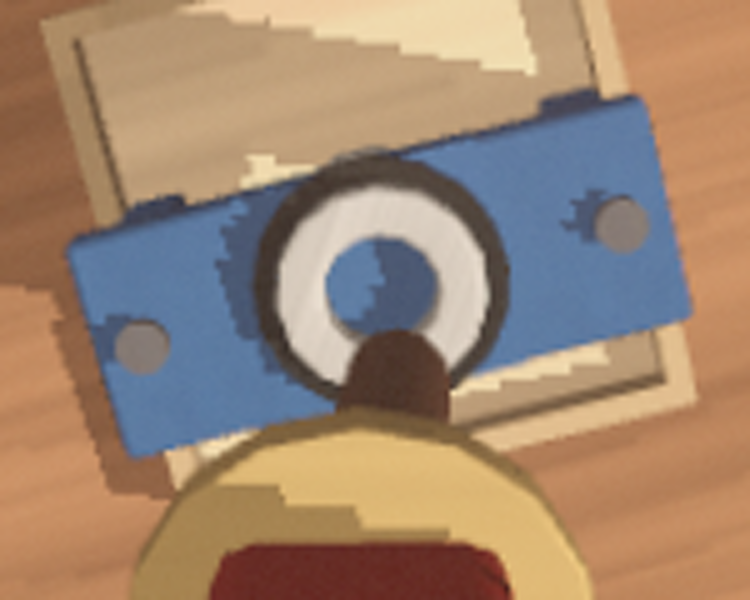

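The crop shows the mouth centred at about (326,216) with radii 10.6 and 19 mm, and the tip nearly over it, about (0.6, 1.1) mm off. I straighten the last few milliradians, which should centre the tip, then come down to roughly 15 mm above the rim and re-measure.

>>> carry_out:
  increments:
    - [[-0.03, 0.04, 0], [0, 0, -0.4], 0]
    - [[0, 0, 0], [0, 0, -0.6], 0]
    - [[0, 0, 0], [0, 0, -0.6], 0]
    - [[0, 0, 0], [0, 0, -0.5], 0]
    - [[0, 0, 0], [0, 0, 0], 0]

```text
t: 9.1
tool_pos: [0.5235, -0.1465, 0.4145]
tool_rot: [-0.983, 1.34, 0.993]
contact_force: [0.5, 0.8, -2.0]
opening: 0.0253
```

```bash
python3 look.py 10; python3 tube.py 10; python3 look.py 11; python3 tube.py 11
python3 - <<'E'
import cv2
cv2.imwrite('pics/w11c.png',cv2.resize(cv2.imread('pics/w11.png')[160:280,250:400],None,fx=5,fy=5,interpolation=2))
E
```

```text
t 9.1 tcp [ 0.5235 -0.1465  0.4145] x [-0.007  0.002 -1.   ] z [0.293 0.956 0.   ] jaw yaw 72.98 open 0.025280815776137704 F [ 0.51  0.78 -1.97]
cam [ 0.4604 -0.1274  0.3838]
tube [ 0.5302 -0.143   0.0105  0.0189] n 32 z 0.1045 in [ 0.5302 -0.143   0.0105] out [ 0.5302 -0.1429  0.0189]
n 40 281 collar(local mm) [-0.42 -0.17] root [-0.42 -0.16] tilt deg 3.97 off mm [-3.92  5.38] rms 0.25091930277579716
free fit root [-0.43  0.19] tip local [  -3.93    5.26 -143.  ]
tip-tcp world mm [   3.16    4.7  -299.79] free [   3.13    4.59 -300.02] tip world [ 0.5267 -0.1418  0.1147] S z range -0.1349
tip-tube mm [-3.54  1.15 10.21]
t 9.15 tcp [ 0.5236 -0.1466  0.4152] x [-0.006  0.002 -1.   ] z [0.293 0.956 0.   ] jaw yaw 72.98 open 0.024810238907499147 F [ 0.58  0.88 -2.22]
cam [ 0.4605 -0.1275  0.3845]
tube [ 0.5302 -0.1431  0.0105  0.0189] n 32 z 0.1045 in [ 0.5302 -0.1432  0.0105] out [ 0.5302 -0.143   0.0189]
n 40 281 collar(local mm) [-0.47 -0.17] root [-0.47 -0.17] tilt deg 3.91 off mm [-3.92  5.31] rms 0.24730685948987785
free fit root [-0.29 -0.  ] tip local [  -4.      5.26 -143.  ]
tip-tcp world mm [   3.39    4.55 -299.8 ] free [   3.46    4.48 -300.02] tip world [ 0.527  -0.142   0.1154] S z range -0.1346
tip-tube mm [-3.19  1.07 10.98]
```

View pics/w11c.png

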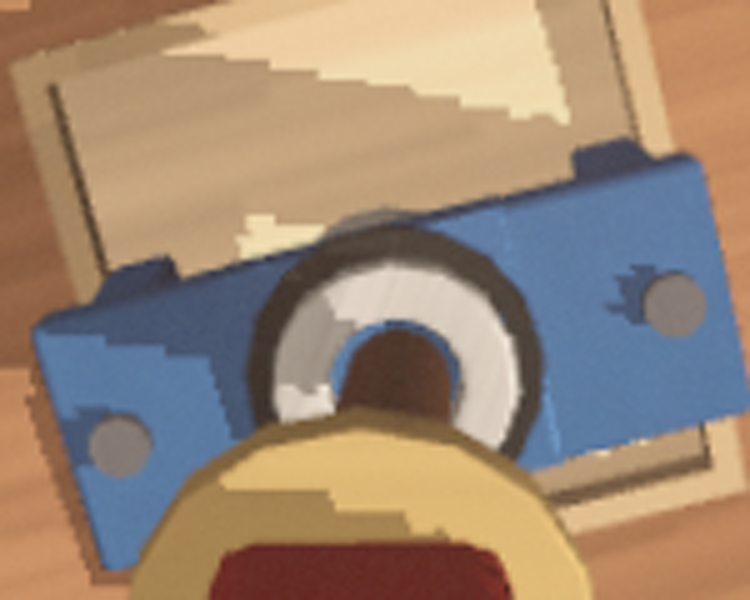

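The descent tilted the tool by 6 mrad again, so the tip is now about (-3.3, 1.1) mm off. I correct that and check before touching.

>>> carry_out:
  increments:
    - [[-0.02, -0.065, 0], [0.07, -0.03, 0], 0]
    - [[0, 0, 0], [0, 0, 0], 0]

```text
t: 9.4
tool_pos: [0.5256, -0.1475, 0.4176]
tool_rot: [-0.99, 1.333, 0.984]
contact_force: [-0.1, 0.9, -1.5]
opening: 0.0252
```

```bash
for i in 12 13; do python3 look.py $i; python3 tube.py $i|grep -v free;done
```

```text
t 9.4 tcp [ 0.5256 -0.1475  0.4176] x [ 0.004 -0.002 -1.   ] z [ 0.293  0.956 -0.   ] jaw yaw 72.97 open 0.025216295808385292 F [-0.15  0.87 -1.55]
cam [ 0.4629 -0.1285  0.3862]
tube [ 0.5304 -0.1431  0.0106  0.0191] n 38 z 0.1044 in [ 0.5304 -0.1431  0.0107] out [ 0.5303 -0.1432  0.0191]
n 40 283 collar(local mm) [-0.44 -0.15] root [-0.44 -0.14] tilt deg 3.92 off mm [-3.85  5.37] rms 0.23532057440826873
tip-tube mm [ 1.81 -0.83 13.42]
t 9.45 tcp [ 0.5256 -0.1475  0.4179] x [ 0.005 -0.002 -1.   ] z [ 0.293  0.956 -0.   ] jaw yaw 72.98 open 0.025481046568088958 F [ 0.23  0.05 -0.76]
cam [ 0.4629 -0.1285  0.3864]
tube [ 0.5303 -0.1431  0.0106  0.019 ] n 38 z 0.1045 in [ 0.5305 -0.1431  0.0106] out [ 0.5302 -0.143   0.019 ]
n 40 284 collar(local mm) [-0.47 -0.16] root [-0.47 -0.16] tilt deg 3.92 off mm [-3.88  5.35] rms 0.24906844674943385
tip-tube mm [ 1.92 -0.95 13.63]
```

>>> carry_out:
  increments:
    - [[0.015, 0.03, 0], [-0.03, 0.02, 0], 0]
    - [[0, 0, 0], [0, 0, 0], 0]
    - [[0, 0, 0], [0, 0, 0], 0]

```text
t: 9.8
tool_pos: [0.5251, -0.147, 0.4189]
tool_rot: [-0.989, 1.333, 0.985]
contact_force: [0.5, -0.5, -1.7]
opening: 0.0247
```

```bash
for i in 14 15; do python3 look.py $i; python3 tube.py $i|grep -v free;done
```

```text
t 9.8 tcp [ 0.5251 -0.147   0.4189] x [ 0.003 -0.001 -1.   ] z [0.293 0.956 0.   ] jaw yaw 72.98 open 0.024739923409276946 F [ 0.49 -0.53 -1.74]
cam [ 0.4623 -0.128   0.3876]
tube [ 0.5304 -0.1431  0.0107  0.0192] n 36 z 0.1045 in [ 0.5304 -0.1431  0.0107] out [ 0.5305 -0.1432  0.0192]
n 40 283 collar(local mm) [-0.44 -0.2 ] root [-0.44 -0.2 ] tilt deg 3.93 off mm [-3.9   5.32] rms 0.25480874470201703
tip-tube mm [ 0.76 -0.19 14.7 ]
t 9.85 tcp [ 0.5251 -0.147   0.4189] x [ 0.003 -0.001 -1.   ] z [0.293 0.956 0.   ] jaw yaw 72.98 open 0.025343506112802932 F [-0.11 -0.28 -1.66]
cam [ 0.4623 -0.128   0.3876]
tube [ 0.5302 -0.1431  0.0107  0.019 ] n 37 z 0.1045 in [ 0.5303 -0.1432  0.0107] out [ 0.5301 -0.143   0.019 ]
n 40 280 collar(local mm) [-0.44 -0.21] root [-0.44 -0.21] tilt deg 3.95 off mm [-3.94  5.32] rms 0.25799611322613314
tip-tube mm [ 0.97 -0.23 14.66]
```

Within 1 mm at 14.7 mm above the rim. I descend slowly.

>>> carry_out:
  increments:
    - [[0, 0, 0], [0, 0, -0.12], 0]
    - [[0, 0, 0], [0, 0, -0.12], 0]
    - [[0, 0, 0], [0, 0, -0.12], 0]
    - [[0, 0, 0], [0, 0, -0.12], 0]
    - [[0, 0, 0], [0, 0, 0], 0]

```text
t: 10.4
tool_pos: [0.5249, -0.147, 0.4079]
tool_rot: [-0.989, 1.334, 0.986]
contact_force: [0.1, -0.4, -0.7]
opening: 0.0253
```

```bash
for i in 16 17; do python3 look.py $i; python3 tube.py $i|grep -v free;done
```

```text
t 10.4 tcp [ 0.5249 -0.147   0.4079] x [ 0.002 -0.    -1.   ] z [0.293 0.956 0.   ] jaw yaw 72.98 open 0.025335172645981254 F [ 0.13 -0.36 -0.67]
cam [ 0.4621 -0.128   0.3766]
tube [ 0.5302 -0.1431  0.0104  0.0189] n 34 z 0.1044 in [ 0.5304 -0.1431  0.0104] out [ 0.5301 -0.1431  0.0189]
n 40 281 collar(local mm) [-0.45 -0.17] root [-0.45 -0.17] tilt deg 3.95 off mm [-3.93  5.36] rms 0.25529662964762134
tip-tube mm [ 0.58 -0.03  3.66]
t 10.45 tcp [ 0.525  -0.147   0.4081] x [ 0.002 -0.001 -1.   ] z [0.293 0.956 0.   ] jaw yaw 72.98 open 0.025418953593821302 F [-0.36 -0.65 -0.68]
cam [ 0.4622 -0.128   0.3768]
tube [ 0.5301 -0.1431  0.0104  0.0189] n 34 z 0.1045 in [ 0.5303 -0.1432  0.0104] out [ 0.5301 -0.143   0.0189]
n 40 283 collar(local mm) [-0.42 -0.16] root [-0.42 -0.16] tilt deg 3.92 off mm [-3.91  5.3 ] rms 0.24416906284549447
tip-tube mm [ 0.74 -0.13  3.89]
```

>>> carry_out:
  increments:
    - [[0, 0, 0], [-0.01, 0, -0.1], 0]
    - [[0, 0, 0], [0, 0, -0.1], 0]
    - [[0, 0, 0], [0, 0, -0.1], 0]

```text
t: 10.8
tool_pos: [0.525, -0.1471, 0.4027]
tool_rot: [-0.99, 1.333, 0.985]
contact_force: [0.2, -0.0, -2.0]
opening: 0.0253
```

>>> carry_out:
  increments:
    - [[0, 0, 0], [0, 0, -0.08], 0]
    - [[0, 0, 0], [0, 0, -0.08], 0]

```text
t: 11.0
tool_pos: [0.5249, -0.1471, 0.3991]
tool_rot: [-0.99, 1.333, 0.985]
contact_force: [-1.0, -1.3, -1.8]
opening: 0.0253
```

The tip is 5 mm below the rim plane with no axial load, so it is in the bore. I continue gently, watching the force.

>>> carry_out:
  increments:
    - [[0, 0, 0], [0.01, 0.01, -0.1], 0]
    - [[0, 0, 0], [0.01, 0, -0.1], 0]
    - [[0, 0, 0], [0, 0.01, -0.1], 0]
    - [[0, 0, 0], [0, 0, -0.1], 0]

```text
t: 11.4
tool_pos: [0.5254, -0.1466, 0.3903]
tool_rot: [-0.99, 1.333, 0.985]
contact_force: [-0.1, 0.2, -1.8]
opening: 0.025
```

>>> carry_out:
  increments:
    - [[0, 0, 0], [0.01, 0.01, -0.1], 0]
    - [[0, 0, 0], [0.0, 0, -0.1], 0]
    - [[0, 0, 0], [0, 0.0, -0.1], 0]

```text
t: 11.7
tool_pos: [0.5256, -0.1464, 0.3837]
tool_rot: [-0.99, 1.333, 0.985]
contact_force: [-0.7, -0.4, -1.8]
opening: 0.0253
```

>>> carry_out:
  increments:
    - [[0, 0, 0], [0.01, 0.01, -0.1], 0]
    - [[0, 0, 0], [0.0, 0, -0.08], 0]

```text
t: 11.9
tool_pos: [0.5258, -0.1462, 0.3797]
tool_rot: [-0.99, 1.333, 0.985]
contact_force: [0.1, -0.3, -1.5]
opening: 0.0252
```

>>> carry_out:
  increments:
    - [[0, 0, 0], [0, 0, -0.08], 0]
    - [[0, 0, 0], [0.01, 0, -0.08], 0]

```text
t: 12.1
tool_pos: [0.526, -0.1462, 0.3763]
tool_rot: [-0.99, 1.333, 0.985]
contact_force: [0.1, -0.1, -1.3]
opening: 0.0251
```

>>> carry_out:
  increments:
    - [[0, 0, 0], [0, 0, -0.08], 0]
    - [[0, 0, 0], [0, 0, -0.06], 0]

```text
t: 12.3
tool_pos: [0.5262, -0.1463, 0.3743]
tool_rot: [-0.99, 1.333, 0.984]
contact_force: [-0.7, 0.1, 2.6]
opening: 0.0252
```

Contact at about 30 mm depth, around 4.5 N. I push in small steps.

>>> carry_out:
  increments:
    - [[0, 0, 0], [0, 0, -0.06], 0]

```text
t: 12.4
tool_pos: [0.5264, -0.1464, 0.3741]
tool_rot: [-0.991, 1.332, 0.983]
contact_force: [-1.0, 0.7, 3.2]
opening: 0.0252
```

>>> carry_out:
  increments:
    - [[0, 0, 0], [0, 0, -0.06], 0]

```text
t: 12.5
tool_pos: [0.5266, -0.1464, 0.3739]
tool_rot: [-0.992, 1.331, 0.982]
contact_force: [-1.2, 0.7, 3.4]
opening: 0.0253
```

>>> carry_out:
  increments:
    - [[0, 0, 0], [0, 0, -0.09], 0]
    - [[0, 0, 0], [0, 0, -0.09], 0]

```text
t: 12.7
tool_pos: [0.5269, -0.1465, 0.3726]
tool_rot: [-0.994, 1.33, 0.981]
contact_force: [-2.7, -0.0, 6.3]
opening: 0.0255
```

>>> carry_out:
  increments:
    - [[0, 0, 0], [0, 0, -0.12], 0]
    - [[0, 0, 0], [0, 0, -0.12], 0]

```text
t: 12.9
tool_pos: [0.5271, -0.1467, 0.371]
tool_rot: [-0.995, 1.33, 0.979]
contact_force: [-3.3, 0.7, 9.5]
opening: 0.0251
```

```bash
python3 look.py 18
```

```text
t 12.9 tcp [ 0.5271 -0.1467  0.371 ] x [ 0.01  -0.004 -1.   ] z [ 0.292  0.956 -0.001] jaw yaw 73.0 open 0.02509881039443236 F [-3.29  0.69  9.46]
cam [ 0.4645 -0.1278  0.3392]
```

About 11 N axially, with a slight tool tilt building (10 mrad, side force -3 N). I trim the tilt while pushing.

>>> carry_out:
  increments:
    - [[0.01, 0.04, 0], [0, 0, -0.13], 0]
    - [[0.01, 0.04, 0], [0, 0, -0.13], 0]

```text
t: 13.15
tool_pos: [0.5277, -0.1469, 0.3701]
tool_rot: [-0.993, 1.333, 0.983]
contact_force: [-1.6, 1.7, 9.8]
opening: 0.0254
```

>>> carry_out:
  increments:
    - [[0.01, 0.04, 0], [0, 0, -0.14], 0]
    - [[0, 0.03, 0], [0, 0, -0.14], 0]

```text
t: 13.35
tool_pos: [0.5284, -0.147, 0.3689]
tool_rot: [-0.992, 1.336, 0.985]
contact_force: [-2.0, 1.6, 7.9]
opening: 0.0255
```

>>> carry_out:
  increments:
    - [[0, 0.02, 0], [-0.03, 0.0, -0.16], 0]
    - [[0, 0.02, 0], [-0.03, 0, -0.16], 0]

```text
t: 13.55
tool_pos: [0.5281, -0.147, 0.367]
tool_rot: [-0.993, 1.336, 0.984]
contact_force: [-2.4, 1.8, 11.0]
opening: 0.025
```

>>> carry_out:
  increments:
    - [[0, 0.02, 0], [-0.02, 0, -0.17], 0]
    - [[0, 0.02, 0], [-0.02, 0, -0.17], 0]

```text
t: 13.75
tool_pos: [0.5282, -0.147, 0.3652]
tool_rot: [-0.993, 1.335, 0.984]
contact_force: [-2.3, 1.5, 10.7]
opening: 0.0253
```

```bash
python3 look.py 19 ; python3 tube.py 19
```

```text
t 13.75 tcp [ 0.5282 -0.147   0.3652] x [ 0.003 -0.005 -1.   ] z [ 0.292  0.957 -0.004] jaw yaw 73.04 open 0.025328981079624537 F [-2.34  1.47 10.7 ]
cam [ 0.4654 -0.1281  0.3338]
tube [ 0.5336 -0.145   0.0098  0.021 ] n 23 z 0.1011 in [ 0.5406 -0.1482  0.0164] out [ 0.5306 -0.1431  0.0186]
n 40 2460 collar(local mm) [-0.21 -0.14] root [ -0.17 103.81] tilt deg 94.64 off mm [ 6.31 22.8 ] rms 3.704824668082139
free fit root [ 10.84 129.31] tip local [   7.09  -64.17 -143.  ]
tip-tcp world mm [   1.46   22.39 -254.31] free [ -24.5   -60.81 -299.78] tip world [ 0.5296 -0.1246  0.1109] S z range -0.1255
tip-tube mm [-3.97 20.43  9.84]
```

View pics/w19.png

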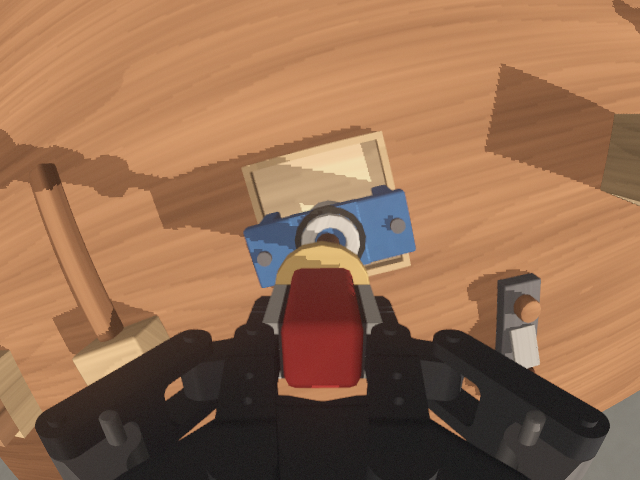

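The tube has sunk 3.4 mm (about 10 N) and the plug is sliding at a steady force. The tip at (325,240) is down in the bore. I keep the same gentle pace.

>>> carry_out:
  increments:
    - [[0, 0, 0], [-0.02, 0, -0.17], 0]
    - [[0, 0.01, 0], [-0.02, 0, -0.17], 0]
    - [[0, 0.01, 0], [-0.02, 0, -0.17], 0]

```text
t: 14.1
tool_pos: [0.5279, -0.1468, 0.3624]
tool_rot: [-0.995, 1.333, 0.982]
contact_force: [-2.8, 2.0, 11.6]
opening: 0.0255
```

>>> carry_out:
  increments:
    - [[0.01, 0.01, 0], [-0.02, 0, -0.17], 0]
    - [[0, 0.01, 0], [-0.02, 0, -0.17], 0]
    - [[0, 0.01, 0], [-0.02, 0, -0.17], 0]
    - [[0, 0.01, 0], [-0.02, 0, -0.17], 0]

```text
t: 14.5
tool_pos: [0.5276, -0.1468, 0.3593]
tool_rot: [-0.996, 1.331, 0.981]
contact_force: [-3.8, 1.9, 13.5]
opening: 0.0251
```

>>> carry_out:
  increments:
    - [[0, 0.04, 0], [-0.02, 0, -0.15], 0]
    - [[0, 0.04, 0], [-0.02, 0, -0.15], 0]

```text
t: 14.7
tool_pos: [0.5276, -0.1467, 0.3581]
tool_rot: [-0.995, 1.334, 0.984]
contact_force: [-1.3, 1.7, 9.9]
opening: 0.0251
```

>>> carry_out:
  increments:
    - [[0, 0.04, 0], [-0.02, 0, -0.16], 0]
    - [[0, 0.03, 0], [-0.02, 0, -0.16], 0]
    - [[0, 0.03, 0], [-0.02, 0, -0.16], 0]

```text
t: 15.0
tool_pos: [0.5281, -0.1466, 0.3567]
tool_rot: [-0.995, 1.335, 0.984]
contact_force: [-2.5, 2.0, 9.2]
opening: 0.0252
```

```bash
python3 look.py 20 ; python3 tube.py 20|head -1
```

```text
t 15.0 tcp [ 0.5281 -0.1466  0.3567] x [ 0.003 -0.006 -1.   ] z [ 0.29   0.957 -0.004] jaw yaw 73.14 open 0.025161178698937473 F [-2.47  2.05  9.22]
cam [ 0.4653 -0.1279  0.3252]
tube [ 0.5332 -0.1439  0.0115  0.0206] n 24 z 0.1012 in [ 0.5454 -0.15    0.0222] out [ 0.5304 -0.1429  0.0186]
```

>>> carry_out:
  increments:
    - [[0.02, 0.01, 0], [-0.01, 0, -0.17], 0]
    - [[0.02, 0.01, 0], [-0.01, 0, -0.17], 0]
    - [[0.02, 0.01, 0], [-0.01, 0, -0.17], 0]

```text
t: 15.35
tool_pos: [0.5286, -0.1468, 0.3534]
tool_rot: [-0.993, 1.331, 0.986]
contact_force: [-3.6, 1.0, 9.7]
opening: 0.0252
```

>>> carry_out:
  increments:
    - [[0.01, 0.02, 0], [-0.01, 0, -0.17], 0]
    - [[0, 0.02, 0], [-0.01, 0, -0.17], 0]
    - [[0, 0.02, 0], [-0.01, 0, -0.17], 0]

```text
t: 15.65
tool_pos: [0.529, -0.147, 0.3499]
tool_rot: [-0.993, 1.332, 0.987]
contact_force: [-1.9, -0.3, 2.0]
opening: 0.0254
```

>>> carry_out:
  increments:
    - [[0.01, 0.03, 0], [-0.02, 0, -0.17], 0]
    - [[0, 0.03, 0], [-0.02, 0, -0.17], 0]
    - [[0, 0.02, 0], [-0.01, 0, -0.17], 0]

```text
t: 15.95
tool_pos: [0.528, -0.1466, 0.3381]
tool_rot: [-0.989, 1.336, 0.993]
contact_force: [1.0, 1.3, 0.6]
opening: 0.0258
```

The force has collapsed, so the plug should be out. I'll check with the scene camera.

```bash
python3 look.py 21
python3 - <<'E'
from h import *
im,d=get_image('scene');cv2.imwrite('pics/scene2.png',im)
cv2.imwrite('pics/s2c.png',cv2.resize(im[150:270,230:380],None,fx=5,fy=5,interpolation=2))
for n in ['scene','wrist','top']:
    for q in ['plug_center']:
        if n!='scene': get_image(n)
        for r in look_for(n,q)[:3]: print(n,q,r['centre'],r['p'])
E
```

```text
t 15.95 tcp [ 0.528  -0.1466  0.3381] x [-0.003  0.001 -1.   ] z [ 0.289  0.957 -0.   ] jaw yaw 73.18 open 0.025804177848034796 F [1.01 1.31 0.62]
cam [ 0.4649 -0.1277  0.3072]
wrist plug_center [70.7, 300.7] 0.18
```

View pics/s2c.png

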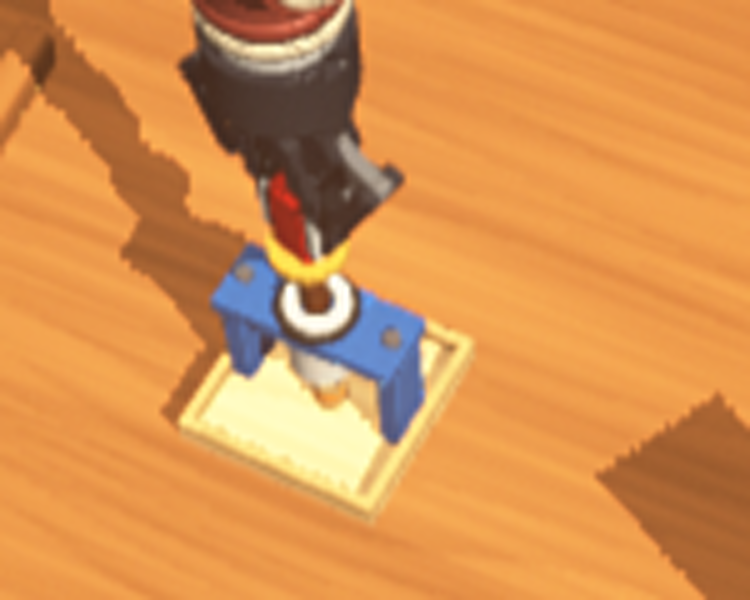

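View pics/w21.png

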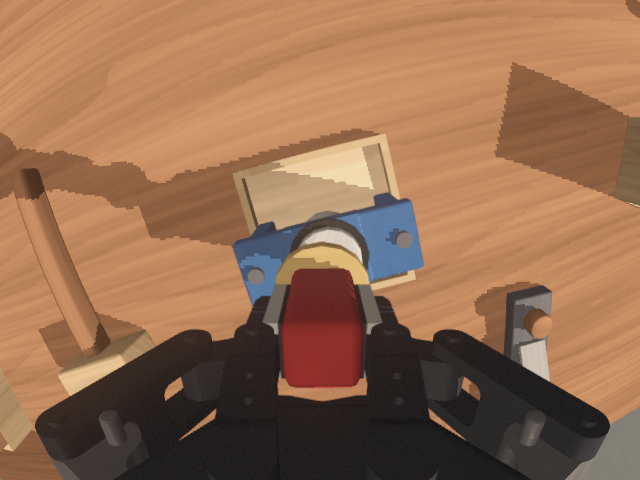

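Below the tube at scene crop (330,390) the plug's orange band and wood show just above the tray floor. The tip is at z=0.038, 7 mm below the tube's lower end, so the plug has to be clear of it. I withdraw straight up.

>>> carry_out:
  increments:
    - [[0, 0, 0], [0, 0, 0.2], 0]
    - [[0, 0, 0], [0, 0, 0.3], 0]
    - [[0, 0, 0], [0, 0, 0.4], 0]

```text
t: 16.6
tool_pos: [0.5272, -0.1463, 0.3543]
tool_rot: [-0.986, 1.339, 0.996]
contact_force: [2.2, 1.5, -4.5]
opening: 0.0255
```

>>> carry_out:
  increments:
    - [[0, 0, 0], [0, 0, 0.4], 0]
    - [[0, 0, 0], [0, 0, 0.4], 0]
    - [[0, 0, 0], [0, 0, 0.4], 0]
    - [[0, 0, 0], [0, 0, 0.4], 0]
    - [[0, 0, 0], [0, 0, 0], 0]

```text
t: 17.1
tool_pos: [0.5271, -0.1474, 0.3941]
tool_rot: [-0.99, 1.341, 0.992]
contact_force: [0.7, -1.3, -1.8]
opening: 0.0255
```

```bash
python3 look.py 22; python3 tube.py 22
python3 - <<'E'
from h import *
im,d=get_image('scene');cv2.imwrite('pics/scene3.png',im);np.save('pics/scene3.npy',d)
cv2.imwrite('pics/s3c.png',cv2.resize(im[150:270,230:380],None,fx=5,fy=5,interpolation=2))
for r in look_for('scene','plug_center')[:3]: print(r['centre'],r['p'])
E
```

```text
t 17.1 tcp [ 0.5271 -0.1474  0.3941] x [-0.006 -0.003 -1.   ] z [ 0.29   0.957 -0.005] jaw yaw 73.16 open 0.025484576875490845 F [ 0.73 -1.3  -1.79]
cam [ 0.4639 -0.1286  0.3632]
tube [ 0.5315 -0.1436  0.0101  0.0199] n 29 z 0.1044 in [ 0.5327 -0.1447  0.0107] out [ 0.5304 -0.143   0.0192]
n 40 1232 collar(local mm) [-0.43 -0.17] root [-8.21 -0.23] tilt deg 8.53 off mm [3.45 7.49] rms 5.445820743086342
free fit root [  24.   -101.91] tip local [  -0.99   22.61 -143.  ]
tip-tcp world mm [  -2.99    7.14 -298.98] free [   5.63   20.32 -300.11] tip world [ 0.5241 -0.1402  0.0951] S z range -0.1349
tip-tube mm [-7.37  3.35 -9.36]
```

View pics/s3c.png

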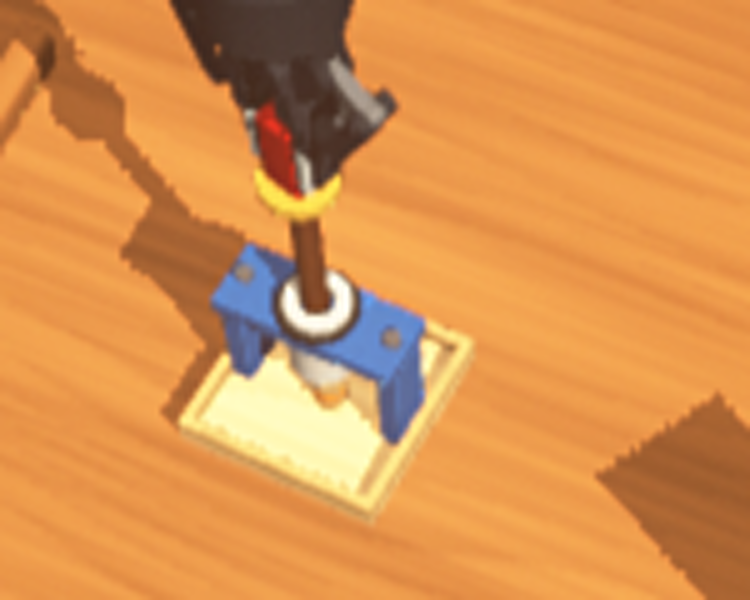

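Run:
```python
from dep import *
im=cv2.imread('pics/scene3.png');d=np.load('pics/scene3.npy');c=get_calibration('scene');P=cloud('scene',d,c)
h=cv2.cvtColor(im,cv2.COLOR_BGR2HSV)
for v in range(216,238,2):print(v,[(u,P[v,u].round(3).tolist(),h[v,u].tolist()) for u in (294,297)])
```

```text
216 [(294, [0.544, -0.134, 0.095], [17, 56, 205]), (297, [0.54, -0.127, 0.095], [15, 94, 128])]
218 [(294, [0.55, -0.131, 0.096], [174, 40, 95]), (297, [0.545, -0.124, 0.093], [112, 110, 170])]
220 [(294, [0.554, -0.129, 0.092], [114, 100, 148]), (297, [0.55, -0.122, 0.093], [109, 128, 204])]
222 [(294, [0.546, -0.135, 0.066], [17, 44, 208]), (297, [0.553, -0.121, 0.086], [108, 74, 172])]
224 [(294, [0.547, -0.135, 0.058], [20, 44, 230]), (297, [0.542, -0.129, 0.054], [21, 39, 236])]
226 [(294, [0.547, -0.136, 0.046], [20, 57, 236]), (297, [0.536, -0.133, 0.031], [19, 93, 238])]
228 [(294, [0.542, -0.14, 0.025], [16, 151, 219]), (297, [0.54, -0.132, 0.027], [17, 148, 232])]
230 [(294, [0.54, -0.143, 0.008], [16, 163, 218]), (297, [0.54, -0.133, 0.015], [17, 156, 238])]
232 [(294, [0.543, -0.141, 0.003], [27, 81, 255]), (297, [0.539, -0.134, 0.002], [27, 86, 255])]
234 [(294, [0.549, -0.138, 0.003], [28, 62, 255]), (297, [0.548, -0.129, 0.007], [28, 63, 255])]
236 [(294, [0.555, -0.135, 0.003], [28, 66, 255]), (297, [0.552, -0.127, 0.005], [28, 64, 255])]
```

Depth shows the plug standing on the tray floor (z from 0.008 to 0.031) right under the tube. I withdraw fully.

>>> carry_out:
  increments:
    - [[0, 0, 0], [0, 0, 0.4], 0]
    - [[0, 0, 0], [0, 0, 0.6], 0]
    - [[0, 0, 0], [0, 0, 0.9], 0]
    - [[0, 0, 0], [0, 0, 1], 0]
    - [[0, 0, 0], [0, 0, 1], 0]
    - [[0, 0, 0], [0, 0, 0.8], 0]
    - [[0, 0, 0], [0, 0, 0], 0]

```text
t: 17.95
tool_pos: [0.5256, -0.1468, 0.4907]
tool_rot: [-0.985, 1.347, 0.998]
contact_force: [0.6, -0.4, -2.0]
opening: 0.0254
```

```bash
python3 look.py 23; python3 shank.py 23
```

```text
t 17.95 tcp [ 0.5256 -0.1468  0.4907] x [-0.014 -0.001 -1.   ] z [ 0.29   0.957 -0.005] jaw yaw 73.16 open 0.02535008256145316 F [ 0.57 -0.4  -1.97]
cam [ 0.4622 -0.128   0.4604]
n 40 291 collar(local mm) [-0.45 -0.18] root [-0.45 -0.18] tilt deg 3.45 off mm [-3.51  4.63] rms 0.24896869855947704
free fit root [-0.55 -0.1 ] tip local [  -3.48    4.61 -143.  ]
tip-tcp world mm [   0.39    3.11 -299.87] free [   0.35    3.1  -300.04] tip world [ 0.526  -0.1437  0.1908] S z range -0.1347
```

View pics/w23.png

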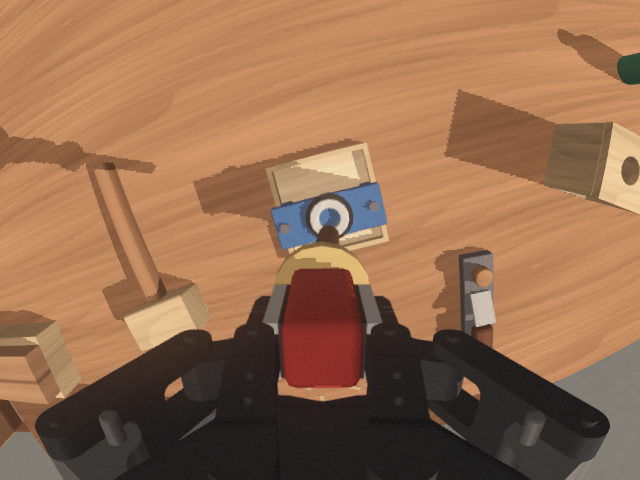

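Withdrawn cleanly, lean now 3.45° and the mouth clear at (330,217). I return to the rack.

>>> carry_out:
  increments:
    - [[0, -0.12, 0], [0.1, 0.6, 0], 0]
    - [[0, 0, 0], [0.1, 1, 0], 0]
    - [[0, 0, 0], [0.1, 1, 0], 0]
    - [[0, 0, 0], [0.1, 1, 0], 0]
    - [[0, 0, 0], [0.1, 1, 0], 0]
    - [[0, 0, 0], [0.1, 1, 0], 0]
    - [[0, 0, 0], [0.1, 1, 0], 0]
    - [[0, 0, 0], [0.1, 1, 0], 0]

```text
t: 18.8
tool_pos: [0.5403, 0.014, 0.4767]
tool_rot: [-0.975, 1.347, 1.004]
contact_force: [0.1, 0.2, -0.7]
opening: 0.0252
```

```bash
python3 look.py 24
```

```text
t 18.8 tcp [0.5403 0.014  0.4767] x [-0.019  0.007 -1.   ] z [0.293 0.956 0.001] jaw yaw 72.98 open 0.025159011565713436 F [ 0.08  0.22 -0.7 ]
cam [0.4768 0.0332 0.4469]
```

>>> carry_out:
  increments:
    - [[0, -0.05, 0], [0.15, 1, 0.2], 0]
    - [[0, -0.05, 0], [0.15, 1, 0.2], 0]
    - [[0, -0.05, 0], [0.15, 1, 0.2], 0]
    - [[0, -0.05, 0], [0.15, 1, 0.2], 0]
    - [[0, -0.05, 0], [0.15, 1, 0.2], 0]
    - [[0, -0.05, 0], [0.15, 1, 0.1], 0]
    - [[0, 0, 0], [0.15, 1, 0.1], 0]
    - [[0, 0, 0], [0.15, 1, 0], 0]

```text
t: 19.65
tool_pos: [0.5619, 0.1863, 0.488]
tool_rot: [-0.98, 1.333, 1.002]
contact_force: [0.3, -0.1, -0.6]
opening: 0.0255
```

>>> carry_out:
  increments:
    - [[0, 0, 0], [0.1, 0.8, 0], 0]
    - [[0, 0, 0], [0, 0.4, 0], 0]
    - [[0, 0, 0], [0, 0, 0], 0]
    - [[0, 0, 0], [0, 0, 0], 0]

```text
t: 20.05
tool_pos: [0.5631, 0.2142, 0.4837]
tool_rot: [-0.981, 1.338, 1.008]
contact_force: [0.0, 0.7, -1.3]
opening: 0.0256
```

```bash
cat > hole.py <<'E'
import sys
from dep import *
from scipy.optimize import least_squares
from shank import run
k=sys.argv[1]
im,d,c,z=wl(k);P=cloud('wrist',d,c)
s=(abs(P[...,2]-.1247)<.003)&(np.hypot(P[...,0]-.568,P[...,1]-.215)<.07)&(d>0)
r=cv2.minAreaRect((P[s][:,:2]*1000).astype(np.float32));print('rack',np.round(r[0],1),np.round(r[1],1),round(r[2],1))
Q=P[s][:,:2];ctr=np.array([.568,.215])
for it in range(4):
    v=Q-ctr;a=np.arctan2(v[:,1],v[:,0]);rr=np.hypot(*v.T);In=[]
    for t in np.linspace(-np.pi,np.pi,49)[:-1]:
        m=(a>=t)&(a<t+.131)
        if m.sum()>3:
            q=Q[m][np.argmin(rr[m])]
            if abs(rr[m].min()-.017)<.005: In.append(q)
    In=np.array(In);f=least_squares(lambda p:np.hypot(*(In-p).T)-.017,ctr,loss='soft_l1',f_scale=.0005);ctr=f.x
print('hole',ctr.round(4),'n',len(In),'res',np.abs(f.fun).mean().round(5))
dt=run(k);M=R.from_rotvec(z['tr']).as_matrix()
g=z['tp']+M[:,0]*.157-M[:,1]*.00045
print('grip-hole mm',((g[:2]-ctr)*1e3).round(2),'tip-hole',(((z['tp']+dt)[:2]-ctr)*1e3).round(2),'tip z',(z['tp']+dt)[2].round(4))
E
python3 look.py 25; python3 hole.py 25
```

```text
t 20.05 tcp [0.5631 0.2142 0.4837] x [-0.014  0.009 -1.   ] z [0.285 0.959 0.005] jaw yaw 73.46 open 0.02557174114119575 F [ 0.03  0.65 -1.25]
cam [0.4996 0.233  0.4536]
rack [567.9 215.2] [90.9 90.2] 62.8
hole [0.5678 0.215 ] n 39 res 0.0004
n 40 293 collar(local mm) [-0.47 -0.19] root [-0.47 -0.19] tilt deg 3.44 off mm [-3.47  4.65] rms 0.2504339375711774
free fit root [-0.56 -0.17] tip local [  -3.44    4.65 -143.  ]
tip-tcp world mm [   0.42    6.31 -299.82] free [   0.39    6.33 -299.99] tip world [0.5635 0.2205 0.1838] S z range -0.1348
grip-hole mm [-6.47  0.6 ] tip-hole [-4.27  5.55] tip z 0.1838
```

View pics/w25.png

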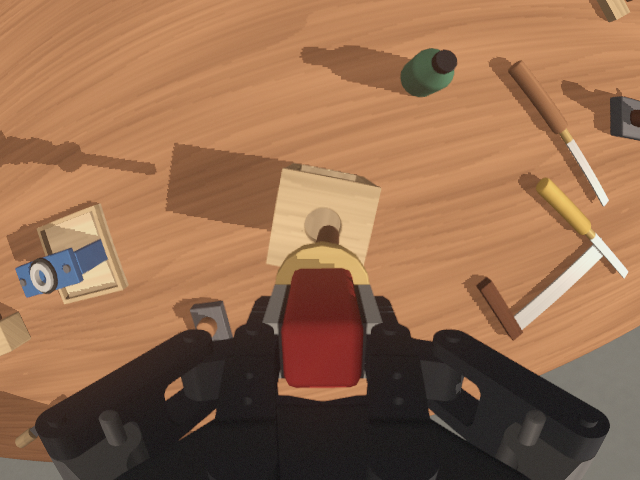

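Hole at (0.5678, 0.2150). I straighten the tool and centre over it.

>>> carry_out:
  increments:
    - [[-0.08, -0.1, -0.05], [0.15, 0, 0], 0]
    - [[0, 0, 0], [0, 0, -0.4], 0]
    - [[0, 0, 0], [0, 0, -0.6], 0]
    - [[0, 0, 0], [0, 0, -0.5], 0]
    - [[0, 0, 0], [0, 0, 0], 0]
    - [[0, 0, 0], [0, 0, 0], 0]

```text
t: 20.7
tool_pos: [0.5664, 0.2115, 0.4501]
tool_rot: [-0.985, 1.339, 0.99]
contact_force: [-0.2, -0.6, -2.3]
opening: 0.0252
```

```bash
python3 look.py 26; python3 hole.py 26
```

```text
t 20.7 tcp [0.5664 0.2115 0.4501] x [-0.004  0.    -1.   ] z [ 0.294  0.956 -0.001] jaw yaw 72.92 open 0.025216391416709144 F [-0.16 -0.58 -2.29]
cam [0.5034 0.2306 0.4192]
rack [567.9 214.9] [90.9 90.7] 62.1
hole [0.5676 0.2149] n 39 res 0.00021
n 40 288 collar(local mm) [-0.43 -0.18] root [-0.43 -0.18] tilt deg 3.44 off mm [-3.48  4.63] rms 0.2366932468662073
free fit root [-0.48 -0.19] tip local [  -3.46    4.64 -143.  ]
tip-tcp world mm [   3.35    3.42 -299.85] free [   3.33    3.43 -300.02] tip world [0.5697 0.2149 0.1502] S z range -0.1348
grip-hole mm [-1.55 -3.54] tip-hole [2.07 0.  ] tip z 0.1502
```

>>> carry_out:
  increments:
    - [[0, -0.03, 0], [0.0, 0.1, 0], 0]
    - [[0, 0, 0], [0, 0, -0.3], 0]
    - [[0, 0, 0], [0, 0, -0.4], 0]
    - [[0, 0, 0], [0, 0, -0.4], 0]
    - [[0, 0, 0], [0, 0, -0.4], 0]
    - [[0, 0, 0], [0, 0, 0], 0]

```text
t: 21.35
tool_pos: [0.5663, 0.2139, 0.4181]
tool_rot: [-0.987, 1.335, 0.988]
contact_force: [0.4, -0.3, -2.1]
opening: 0.0256
```

```bash
python3 look.py 27; python3 hole.py 27
```

```text
t 21.35 tcp [0.5663 0.2139 0.4181] x [-0.  0. -1.] z [0.293 0.956 0.   ] jaw yaw 72.95 open 0.025567424735648603 F [ 0.4  -0.27 -2.12]
cam [0.5034 0.233  0.387 ]
rack [567.9 214.7] [91.1 90.2] 62.8
hole [0.5677 0.2152] n 16 res 0.00014
n 40 311 collar(local mm) [-0.46 -0.21] root [-0.47 -0.2 ] tilt deg 3.25 off mm [-3.3   4.37] rms 4.033011972484904
free fit root [-1.1   0.62] tip local [  -3.04    4.07 -143.  ]
tip-tcp world mm [   4.35    3.31 -299.85] free [   4.01    3.09 -300.  ] tip world [0.5706 0.2172 0.1182] S z range -0.135
grip-hole mm [-1.09 -1.31] tip-hole [2.88 2.08] tip z 0.1182
```

The tip is in the hole and centred well. I lower it.

>>> carry_out:
  increments:
    - [[0, 0, 0], [0, 0, -0.5], 0]
    - [[0, -0.02, 0], [0, 0, -0.7], 0]
    - [[0, -0.02, 0], [0.02, 0, -0.7], 0]
    - [[0, -0.02, 0], [0.02, 0, -0.7], 0]
    - [[0, 0, 0], [0, 0, -0.5], 0]
    - [[0, 0, 0], [0, 0, 0], 0]

```text
t: 22.0
tool_pos: [0.5667, 0.2137, 0.3504]
tool_rot: [-0.989, 1.331, 0.984]
contact_force: [-0.1, -0.2, -2.6]
opening: 0.0256
```

```bash
python3 look.py 28; python3 hole.py 28 | tail -1
```

```text
t 22.0 tcp [0.5667 0.2137 0.3504] x [ 0.006  0.    -1.   ] z [0.293 0.956 0.002] jaw yaw 72.94 open 0.025619549143202233 F [-0.12 -0.25 -2.57]
cam [0.504  0.2328 0.3188]
grip-hole mm [-0.06 -0.99] tip-hole [ 0.87 43.16] tip z 0.1035
```

Still centred, no contact. 32 mm remain to the seat, and I'll trim the tilt slightly on the way.

>>> carry_out:
  increments:
    - [[0, 0.04, 0], [0.03, 0.03, -0.4], 0]
    - [[0, 0, 0], [0, 0, -0.4], 0]
    - [[0, 0, 0], [0, 0, -0.3], 0]
    - [[0, 0, 0], [0, 0, -0.2], 0]
    - [[0, 0, 0], [0, 0, -0.1], 0]

```text
t: 22.55
tool_pos: [0.5683, 0.2146, 0.3231]
tool_rot: [-0.988, 1.329, 0.984]
contact_force: [-0.1, 0.5, -0.9]
opening: 0.0254
```

>>> carry_out:
  increments:
    - [[0, 0, 0], [0, 0, -0.1], 0]
    - [[0, 0, 0], [0, 0, -0.07], 0]

```text
t: 22.75
tool_pos: [0.5683, 0.2146, 0.3196]
tool_rot: [-0.988, 1.329, 0.984]
contact_force: [1.1, -0.9, -2.3]
opening: 0.0251
```

```bash
python3 look.py 29; python3 hole.py 29 | tail -1
```

```text
t 22.75 tcp [0.5683 0.2146 0.3196] x [ 0.007  0.001 -1.   ] z [0.293 0.956 0.003] jaw yaw 72.94 open 0.025087304796429503 F [ 1.05 -0.95 -2.31]
cam [0.5056 0.2338 0.288 ]
free fit root [-0.46 -0.16] tip local [  -0.46   -0.16 -143.  ]
  return _methods._mean(a, axis=axis, dtype=dtype,
  ret = ret.dtype.type(ret / rcount)
Traceback (most recent call last):
  File "hole.py", line 19, in <module>
    dt=run(k);M=R.from_rotvec(z['tr']).as_matrix()
  File "shank.py", line 39, in run
    print('tip-tcp world mm',((tw-tcp)*1e3).round(2),'free',((g+B@t3-tcp)*1e3).round(2),'tip world',tw.round(4),'S z range',S[:,2].min().round(4))
                                                                                                                            ~~~~~~~~~~^^
ValueError: zero-size array to reduction operation minimum which has no identity
```

>>> carry_out:
  increments:
    - [[0, 0.03, 0], [0, 0, -0.06], 0]
    - [[0, 0, 0], [0, 0, -0.06], 0]

```text
t: 23.0
tool_pos: [0.5685, 0.2146, 0.3176]
tool_rot: [-0.987, 1.331, 0.986]
contact_force: [-1.1, 0.8, 1.7]
opening: 0.0257
```

>>> carry_out:
  increments:
    - [[0, 0.02, 0], [0, 0, -0.08], 0]
    - [[0, 0, 0], [0, 0, -0.08], 0]

```text
t: 23.2
tool_pos: [0.5688, 0.2147, 0.3176]
tool_rot: [-0.987, 1.333, 0.986]
contact_force: [-5.0, -0.9, 5.6]
opening: 0.0255
```

The collar is seated (force turned positive at TCP 0.3176, the same height as at pick-up). I release.

>>> carry_out:
  increments:
    - [[0, 0, 0], [0, 0, 0.02], 0]
    - [[0, 0, 0], [0, 0, 0], 0.5]
    - [[0, 0, 0], [0, 0, 0], 0.8]
    - [[0, 0, 0], [0, 0, 0], 0.9]
    - [[0, 0, 0], [0, 0, 0], 0.9]

```text
t: 23.7
tool_pos: [0.5694, 0.2149, 0.3194]
tool_rot: [-0.988, 1.329, 0.985]
contact_force: [0.1, 0.2, 0.1]
opening: 0.0768
```

```bash
python3 look.py 30
```

```text
t 23.7 tcp [0.5694 0.2149 0.3194] x [ 0.006  0.002 -1.   ] z [0.293 0.956 0.004] jaw yaw 72.94 open 0.07678168061745821 F [0.09 0.17 0.08]
cam [0.5067 0.234  0.2879]
```

View pics/w30.png

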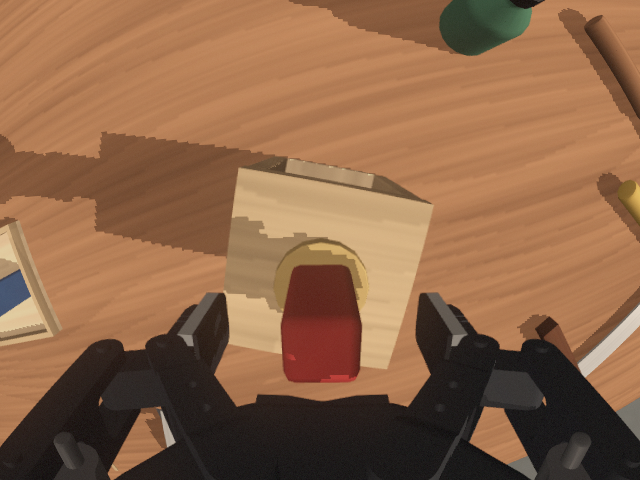

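The drift is released, standing upright in the hole with both pads clear. I lift off and back away so I can check it.

>>> carry_out:
  increments:
    - [[0, 0, 0], [0, 0, 0.5], 0.9]
    - [[0, 0, 0], [0, 0, 0.8], 0.9]
    - [[0, 0, 0], [0, 0, 1], 0.9]
    - [[0, 0, 0], [0, 0, 1], 0.9]
    - [[0, 0, 0], [0, 0, 1], 0.9]
    - [[0, 0, 0], [-1, 0.9, 0.5], 0.9]
    - [[0, 0, 0], [-1, 0.9, 0], 0.9]
    - [[0, 0, 0], [-1, 0.9, 0], 0.9]

```text
t: 24.55
tool_pos: [0.5093, 0.2681, 0.4303]
tool_rot: [-0.985, 1.321, 0.976]
contact_force: [-0.3, -0.6, -0.1]
opening: 0.0764
```

>>> carry_out:
  increments:
    - [[0, 0, 0], [-1, 0.9, 0], 0.9]
    - [[0, 0, 0], [0, 0, 0], 0.9]
    - [[0, 0, 0], [0, 0, 0], 0.9]

```text
t: 24.85
tool_pos: [0.4867, 0.2883, 0.4367]
tool_rot: [-0.988, 1.312, 0.977]
contact_force: [-0.1, -0.7, -0.0]
opening: 0.0768
```

```bash
python3 look.py 31; python3 grip.py 31
python3 - <<'E'
from dep import *
for n in ['scene','top']:
    im,d=get_image(n);cv2.imwrite(f'pics/{n}9.png',im);np.save(f'pics/{n}9.npy',d)
    c=get_calibration(n)
    for q in ['oil_center','plane_center','mallet_center']:
        r=tip_of(n,q);print(n,q,r and np.round(r[0]['centre'],1))
im=cv2.imread('pics/scene9.png');d=np.load('pics/scene9.npy');P=cloud('scene',d,get_calibration('scene'))
for v in (226,228,230,232):print(v,P[v,297].round(3))
cv2.imwrite('pics/s9c.png',cv2.resize(im[150:330,230:480],None,fx=3,fy=3,interpolation=2))
E
```

```text
t 24.85 tcp [0.4867 0.2883 0.4367] x [ 0.023  0.009 -1.   ] z [0.295 0.955 0.015] jaw yaw 72.85 open 0.07682648606511246 F [-0.13 -0.69 -0.04]
cam [0.4246 0.3078 0.4043]
2051 [0.142  0.1811 0.1884]
top ((533.176513671875, 227.65260314941406), (26.051034927368164, 100.2823486328125), 71.54855346679688) [0.5673 0.2167 0.1871]
rack ((567.9034423828125, 214.98709106445312), (90.15815734863281, 91.8041763305664), 62.09839630126953) 0.1245037256398238
scene oil_center [485.2 265.7]
scene plane_center [314.5 306.6]
scene mallet_center [212.9 196.2]
top oil_center [126.9 310.4]
top plane_center [294.7 183.3]
top mallet_center [492.7 261.5]
226 [ 0.535 -0.134  0.029]
228 [ 0.536 -0.134  0.019]
230 [ 0.537 -0.134  0.01 ]
232 [ 0.539 -0.134  0.002]
```

View pics/s9c.png

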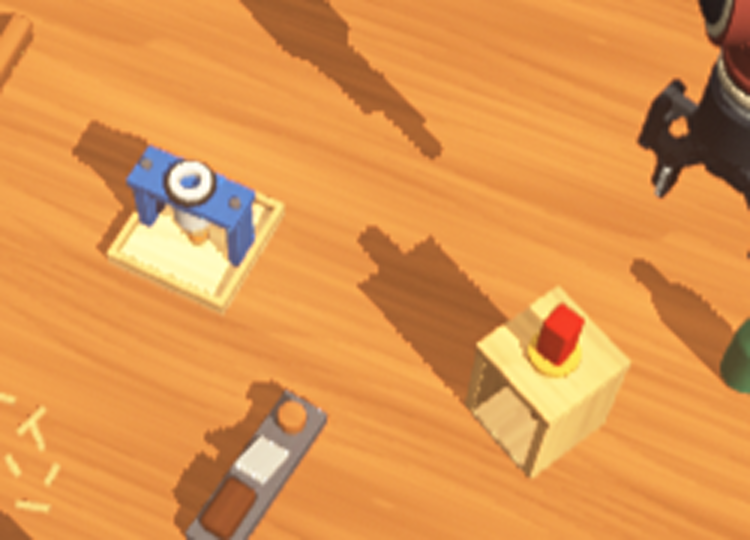

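View pics/w31.png

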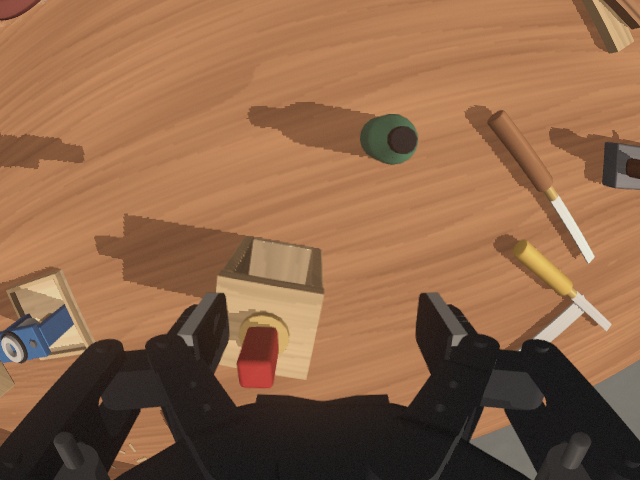

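The scene picture shows the plug standing in the tray under the tube and the drift upright in the rack. The bottle, plane and mallet are where they were, and the arm is clear. Handing in.

```bash
python3 -c "
from station import *
print(finish_job()); print(get_obs()['t'])"
```

```text
the job is handed in; nothing more can be done
None
the job is handed in; nothing more can be done
```

The plug is out of the tube and standing in the tray, the drift hangs back in its rack, and I handed the job in at about 25 s of the 72 s allowed. The hand-in reported no verdict.

**What I did:** I gripped the drift and fitted its lean from wrist depth: 3.9°, with the tip about 6.6 mm off. I lowered the tip into the bore within about 1 mm of its axis, with no load on the rim. The plug slid out with about 15 N at most on the readings I took between moves, estimated from the wrist force; I could not read the contact force directly. I then withdrew, hung the drift up, released it and backed off.

**Last checks:**
- **Plug:** depth shows it standing on the tray floor under the tube, from z of about 0.01 to 0.03 m.
- **Drift:** it was set down with the grip about 1 mm from the hole axis, and the force showed the collar seated. The grip top is at 0.188 m, the same as at the start. The picture shows it upright and released.
- **Other things:** the mallet and block plane were found within about 2–3 pixels of their starting places. The oil bottle was within 2 pixels in the top view.

**What disagreed:**
- The first network detection of the rack hole in the top view found the tube instead, so I used depth fits.
- The oil bottle came out 5 pixels off in the scene view. I put this down to the network, since nothing went near the bottle.
- The last automatic fit of the grip's outline merged with the finger in view and was ignored.

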